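Load the bench centrifuge in balance

TASK

Load the open bench centrifuge so that it is balanced: stand the two tall capped tubes in two buckets opposite each other and the two short ones in the other two, each upright and fully down on the floor of its bucket, lowered in rather than dropped. The open lid leans over the back of the bowl, so turn the rotor by the black bar knob on its hub to bring the back buckets round to where you can load them. The slim tube has no partner to balance it: leave it standing where it is.

Things in the scene. Friction and masses are not known exactly. Their poses are not given: they have to be found in the camera images.
- tall_1: Tall self-standing centrifuge tube: frosted white plastic body 29 mm in diameter with a flat foot, knurled screw cap 35 mm in diameter and 16 mm high on top, 116 mm high over all. Stands upright on the worktop at the start; loose. Origin at the centre of its underside, z up along the tube. Grip it by the cap from above. One of the two tall tubes (identical).
- tall_2: Tall self-standing centrifuge tube: frosted white plastic body 29 mm in diameter with a flat foot, knurled screw cap 35 mm in diameter and 16 mm high on top, 116 mm high over all. Stands upright on the worktop at the start; loose. Origin at the centre of its underside, z up along the tube. Grip it by the cap from above. The other tall tube.
- short_1: Short self-standing centrifuge tube: frosted white plastic body 29 mm in diameter with a flat foot, knurled screw cap 35 mm in diameter and 16 mm high on top, 78 mm high over all. Stands upright on the worktop at the start; loose. Origin at the centre of its underside, z up along the tube. Grip it by the cap from above. One of the two short tubes (identical; as wide as the tall ones).
- short_2: Short self-standing centrifuge tube: frosted white plastic body 29 mm in diameter with a flat foot, knurled screw cap 35 mm in diameter and 16 mm high on top, 78 mm high over all. Stands upright on the worktop at the start; loose. Origin at the centre of its underside, z up along the tube. Grip it by the cap from above. The other short tube.
- slim: Slim self-standing tube with no partner: body 17 mm in diameter, cap 22 mm in diameter, 105 mm high. It stands on the worktop among the others and stays there. Origin at the centre of its underside, z up.
- bucket_a: One of four equal round buckets fixed to the centrifuge rotor, open on top: inside 35 mm in diameter, flared over the upper 13 mm to 50 mm at the lip; floor 6 mm thick, 52 mm high. Origin: centre of its underside, 46 mm above the worktop; z up. Its centre is 85 mm from the vertical rotor axis. a, b, c, d follow 90 degrees apart counter-clockwise from above; a faces c across the hub, b faces d.
- bucket_b: Bucket like bucket_a (same sizes, origin and axes); facing it across the hub is bucket_d. The rotor axis is midway between bucket_a and bucket_c. On it stands the hub with a black bar knob, 52 mm long, 16 mm wide, from 123 to 165 mm above the worktop; the bar lies along the line from bucket_a to bucket_c. Pinch it across its width from above, well above the tubes, and twist to turn the rotor.
- bucket_c: Bucket like bucket_a (same sizes, origin and axes); facing it across the hub is bucket_a. The bowl round the rotor is 248 mm across inside and centred on the rotor axis; its rim, the flat top of the housing, is 130 mm above the worktop. The housing is 300 mm wide; it reaches 160 mm behind the rotor axis and, with its console, 200 mm in front of it.
- bucket_d: Bucket like bucket_a (same sizes, origin and axes); facing it across the hub is bucket_b. The open lid (fixed) rises from the back edge of the housing to 450 mm above the worktop and leans forward: at the rim it is 150 mm behind the rotor axis, at its top about 90 mm. A gripper has no room over a bucket more than about 15 mm behind the axis (seen from the robot); at the sides and in front it has.
- rotor (a joint): Angle of the rotor, rad, positive counter-clockwise from above. At 0 bucket_a is straight behind the axis (along the centrifuge's own x; it may stand turned by up to 0.12 rad). Starts between -0.75 and 0.75, range -6.3 to 6.3. It turns with light friction (0.05 N m), stays where it is left, and carries the buckets with it.

How it is judged:
At the end, for the whole second after the job is handed in: Tall tubes in two opposite buckets, short ones in the other two: each within 12 mm of the bucket axis, foot less than 5 mm above the bucket floor, tilt under 0.2 rad; tubes and rotor at rest (20 mm/s, 0.05 rad/s); slim tube upright within 30 mm of its start (((horizontal distance between tall_1 and bucket_a below 0.012 m and horizontal distance between tall_2 and bucket_c below 0.012 m and horizontal distance between short_1 and bucket_b below 0.012 m and horizontal distance between short_2 and bucket_d below 0.012 m) or (horizontal distance between tall_1 and bucket_a below 0.012 m and horizontal distance between tall_2 and bucket_c below 0.012 m and horizontal distance between short_1 and bucket_d below 0.012 m and horizontal distance between short_2 and bucket_b below 0.012 m) or (horizontal distance between tall_1 and bucket_c below 0.012 m and horizontal distance between tall_2 and bucket_a below 0.012 m and horizontal distance between short_1 and bucket_b below 0.012 m and horizontal distance between short_2 and bucket_d below 0.012 m) or (horizontal distance between tall_1 and bucket_c below 0.012 m and horizontal distance between tall_2 and bucket_a below 0.012 m and horizontal distance between short_1 and bucket_d below 0.012 m and horizontal distance between short_2 and bucket_b below 0.012 m) or (horizontal distance between tall_1 and bucket_b below 0.012 m and horizontal distance between tall_2 and bucket_d below 0.012 m and horizontal distance between short_1 and bucket_a below 0.012 m and horizontal distance between short_2 and bucket_c below 0.012 m) or (horizontal distance between tall_1 and bucket_b below 0.012 m and horizontal distance between tall_2 and bucket_d below 0.012 m and horizontal distance between short_1 and bucket_c below 0.012 m and horizontal distance between short_2 and bucket_a below 0.012 m) or (horizontal distance between tall_1 and bucket_d below 0.012 m and horizontal distance between tall_2 and bucket_b below 0.012 m and horizontal distance between short_1 and bucket_a below 0.012 m and horizontal distance between short_2 and bucket_c below 0.012 m) or (horizontal distance between tall_1 and bucket_d below 0.012 m and horizontal distance between tall_2 and bucket_b below 0.012 m and horizontal distance between short_1 and bucket_c below 0.012 m and horizontal distance between short_2 and bucket_a below 0.012 m)) and height (world z) of tall_1 between 0.047 and 0.057 m and angle between each of tall_1, tall_2, short_1, short_2, slim's own z axis and vertical below 0.2 rad and height (world z) of tall_2 between 0.047 and 0.057 m and height (world z) of short_1 between 0.047 and 0.057 m and height (world z) of short_2 between 0.047 and 0.057 m and linear speed of each of tall_1, tall_2, short_1, short_2 below 0.02 m/s and velocity of joint rotor between -0.05 and 0.05 rad/s and distance of slim from where it was at the start of the episode below 0.03 m); the robot touches nothing.
It fails at once if a tube is dropped (falls free of the fingers faster than 0.8 m/s, about 33 mm) ((linear speed of tall_1 above 0.8 m/s and contact force between the fingers and tall_1 below 0.05 N) or (linear speed of tall_2 above 0.8 m/s and contact force between the fingers and tall_2 below 0.05 N) or (linear speed of short_1 above 0.8 m/s and contact force between the fingers and short_1 below 0.05 N) or (linear speed of short_2 above 0.8 m/s and contact force between the fingers and short_2 below 0.05 N)).
It fails at once if the slim tube is knocked over (angle between slim's own z axis and vertical above 0.6 rad).
It also fails if it takes over 144 s, if anything falls off the work surface, if the arm or the gripper's body presses on something with over 40 N, if the wrist force passes 120 N, or if a joint passes its speed limit or range.

ROBOT

A 6-joint arm with a two-finger parallel gripper is mounted at the origin on a cart in front of the work surface, level with it; the furniture and walls round the work are solid. World frame = base frame: x ahead of the robot, y to its left, z up, the work surface at z = 0. Lengths are in m, angles in rad, forces in N, time in s.
With the tool pointing down it reaches from about 0.35 to 0.85 m from the base axis. Payload 8.1 kg.
Tool frame: the origin (TCP) lies on the centre line of the jaws, within the pads' length; the fingertips stand 14 mm ahead of it and the grasp point (between the pads) lies 5 mm behind it; z points along the fingers, y is the direction in which the jaws open and shut (so a half turn about z gives the same grasp; the last joint's range is limited). The gripper opens to 93 mm and grips with 3 to 60 N. Pads are 15 mm wide; open, the fingers measure 128 mm over their backs; the gripper's body (75 mm by 188 mm) begins 65 mm behind the grasp point.
Start: joints at [-1.312, 0.13, 1.488, -0, 1.523, -0.085], TCP at [0.202, -0.565, 0.233] pointing down, gripper open.
Joint ranges: [-2.96, 2.96], [-0.89, 2.26], [0.02, 2.5], [-1.34, 4.48], [0, 2.73], [-2.66, 2.66]. Speed limits (rad/s): [2.39, 2.39, 2.79, 3.14, 3.14, 3.14].

INTERFACE

Orientations are given as a rotation vector (axis times angle).
In Python, from plant import robot gives the robot as it stands.
- The arm moves only by the tool jog_arm, never from a script. Its argument "steps" is a list of rows, each a list of 7 numbers: the closure, from 0 (fully open) to 1 (shut), then the shift along the tool's x, y, z in m, then the turn, a rotation vector about the tool's x, y, z in rad. In form: [[jaw, tx, ty, tz, rx, ry, rz], ...]. A call has 1 to 5 rows; each row is the pose to reach, as a shift and turn from the pose measured when the call began, along the tool's axes at that moment; what a row does not reach only later rows make up. A row lasts 1/8 s, in which the tool goes at most 62.5 mm and 10.7 degrees, less where a joint would pass 70% of its speed; a pose out of reach is approached as far as the arm can. A call with a gripper value outside its range is refused whole. The fingers move at their own pace and stop on an object; "force" is the grip in N (left out, the last holds). Time passes only in rows, so rows that repeat a pose let the fingers close. It gives the time, the measured TCP pose, the force and the opening at its end, in the units of the state.
- robot.read_state(): the state, without advancing time (a new reading comes with each control period).
- robot.read_camera(name): name is "side" or "top"; returns a dict with "image" (480x640x3 uint8, red, green, blue), "mtx" (3x3 intrinsics, pixels), "D" ([k1, k2, p1, p2, k3] as OpenCV has them; the pictures are not rectified), "extrinsics" (4x4, takes a point from camera to world coordinates). Camera axes: x right, y down, z forward; pixel columns grow to the right and rows downward; lengths in m; the calibration is good to about 2 mm. A picture is of the moment at which its call begins. There is no depth.
- robot.close_job(): hands the job in, once; it reports no verdict.
The state is a dict: "t": time; "q": joint angles; "dq": joint speeds; "joint_torque": joint torques, N m; "tool_pos": TCP position; "orientation": TCP orientation; "force": force on the tool from outside, world axes, zero at the start; "wrist_torque": the same for the moment, N m; "opening": finger opening in m.
Only numpy, scipy, OpenCV 4.12 (cv2) and the standard library are available. Lean on these libraries where they do the work, as an engineer would, in place of code of your own. Each camera call takes 0.05 s, during which the arm holds its last target.

## Working session

There is one attempt and no reset: what is moved stays moved. The work goes in short steps, Python scripts to look and compute and a tool call to move; the robot and the scene stay as the last step left them, time stands still between calls to the robot, and variables do not carry over. Pictures are saved under pics/ and viewed, and the job is handed in when it is done.

Besides the shell and the picture viewer there is one more tool, called as name([rows], argument=value, ...), one row to a line, values as JSON. jog_arm: Moves the arm, as the interface text tells. Its arguments: {"type":"object","properties":{"steps":{"type":"array"},"force":{"type":"number"}},"required":["steps"]}

```bash
ls; mkdir -p pics
python3 - <<'E'
from plant import robot
import cv2,numpy as np
s=robot.read_state();print(s)
for n in("top","side"):
    c=robot.read_camera(n);cv2.imwrite(f"pics/{n}0.png",c["image"][:,:,::-1]);print(n,c["mtx"],c["D"],c["extrinsics"])
E
```

```text
pics
{'t': 0.0, 'q': array([-1.31242604e+00,  1.31156088e-01,  1.48927686e+00,  1.41802583e-05,
        1.52301760e+00, -8.53629813e-02]), 'dq': array([-0.00156144, -0.00032106, -0.00023497, -0.00028838,  0.00238506,
       -0.00046809]), 'joint_torque': array([-2.45538227e-03, -5.59857917e+01, -4.91749084e+01,  7.64363562e-02,
        3.55131144e-02, -1.36816766e-04]), 'tool_pos': array([ 0.20210805, -0.56435026,  0.2315918 ]), 'orientation': array([-3.09348364e+00, -5.36962928e-01,  2.29835095e-04]), 'force': array([ 0.27660242,  0.007124  , -0.60614139]), 'wrist_torque': array([-0.05615454,  0.00771459,  0.00446415]), 'opening': 0.09301364631260207}
top [[437.38663076   0.         321.96307105]
 [  0.         437.38663076 246.48432912]
 [  0.           0.           1.        ]] [0.03734701 0.         0.         0.         0.        ] [[ 0.02249608 -0.99252632  0.11993927  0.45659191]
 [-0.99963935 -0.0240911  -0.01186506 -0.03498886]
 [ 0.01466586 -0.1196291  -0.99271033  1.08725936]
 [ 0.          0.          0.          1.        ]]
side [[509.44462454   0.         318.98524198]
 [  0.         509.44462454 227.79130517]
 [  0.           0.           1.        ]] [-0.0242727  0.         0.         0.         0.       ] [[ 0.93252979  0.23761889 -0.27189235  0.87981382]
 [ 0.36089562 -0.58842451  0.72354057 -0.86541349]
 [ 0.01193878 -0.77284789 -0.634479    0.79066812]
 [ 0.          0.          0.          1.        ]]
```

View pics/top0.png

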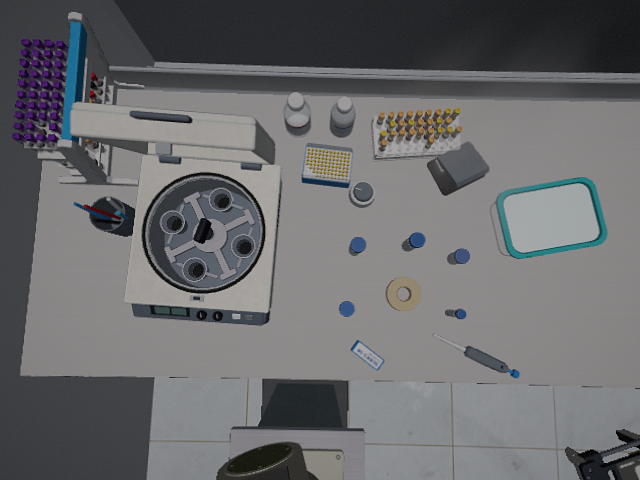

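View pics/side0.png

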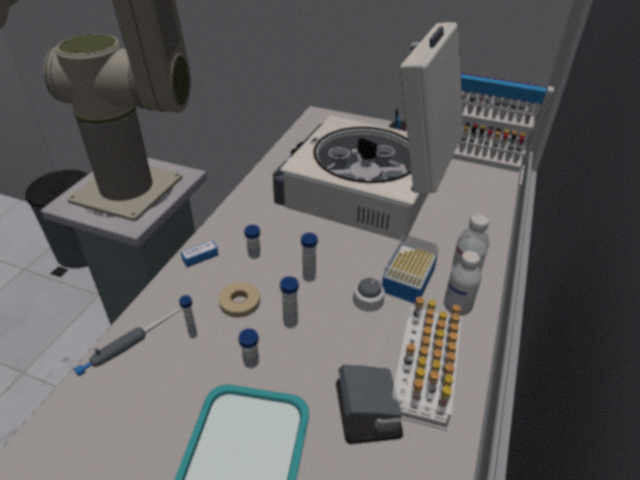

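The top view shows caps near (358,245), (416,240), (462,256) and (347,309), with the slim tube at (460,314). The rotor hub is near (203,231). Next I'll enlarge the crops.

Run:
```python
import cv2
a=cv2.imread("pics/top0.png");b=cv2.imread("pics/side0.png")
cv2.imwrite("pics/c1.png",cv2.resize(a[225:325,335:475],None,fx=5.6,fy=5.6,interpolation=cv2.INTER_CUBIC))
cv2.imwrite("pics/c2.png",cv2.resize(a[165:300,135:275],None,fx=4.4,fy=4.4,interpolation=cv2.INTER_CUBIC))
cv2.imwrite("pics/c3.png",cv2.resize(b[215:365,175:325],None,fx=4,fy=4,interpolation=cv2.INTER_CUBIC))
cv2.imwrite("pics/c4.png",cv2.resize(b[120:190,300:440],None,fx=5.6,fy=5.6,interpolation=cv2.INTER_CUBIC))
```

```text
(no output)
```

View pics/c1.png

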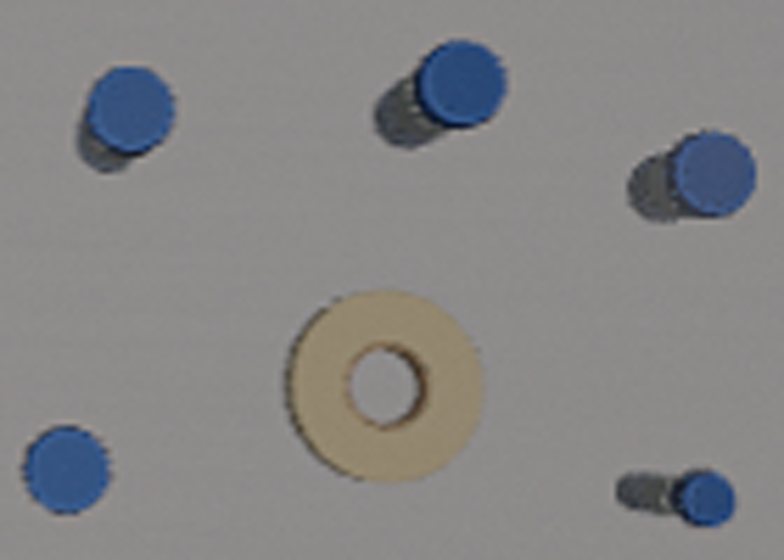

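View pics/c2.png

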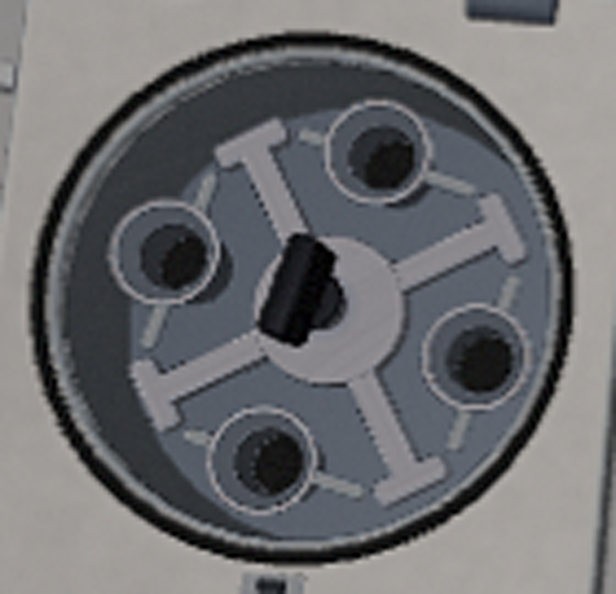

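View pics/c3.png

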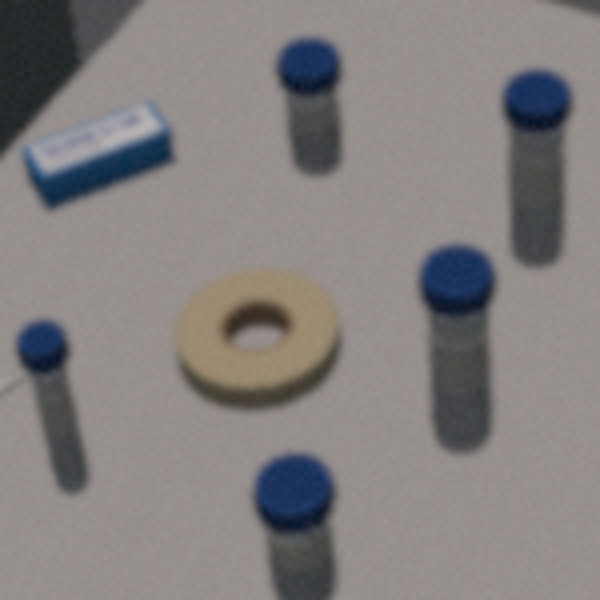

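View pics/c4.png

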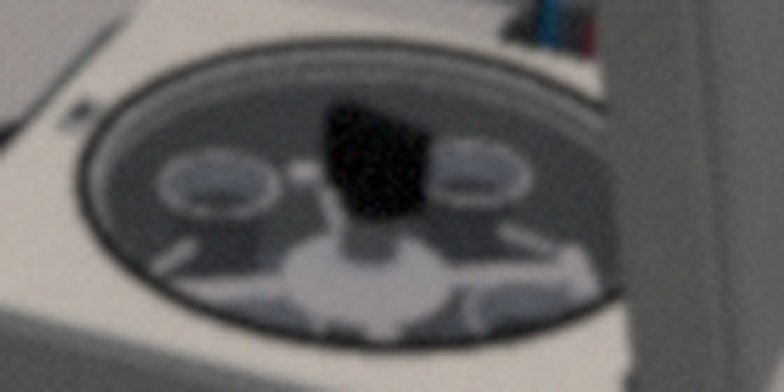

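Crop c1 gives cap-top centres (131,109), (462,83), (714,172) and (67,469), with the slim tube at (707,498). Crop c2 gives bucket lips at (378,152), (478,357), (263,460) and (165,252), and the bar at about (298,288).

```bash
cat > h.py <<'E'
import cv2,numpy as np
from plant import robot
from scipy.spatial.transform import Rotation as R
def ray(c,uv,z):
    p=cv2.undistortPoints(np.array([[uv]],float),c["mtx"],c["D"])[0,0]
    E=c["extrinsics"];d=E[:3,:3]@np.array([p[0],p[1],1.]);o=E[:3,3]
    return o+d*(z-o[2])/d[2]
def crop(p,off,s): return ((p[0]+.5)/s-.5+off[0],(p[1]+.5)/s-.5+off[1])
def proj(c,P):
    E=c["extrinsics"];r=E[:3,:3].T;t=-r@E[:3,3]
    return cv2.projectPoints(np.array([P],float),cv2.Rodrigues(r)[0],t,c["mtx"],c["D"])[0].reshape(-1)
def snap(n,name,box=None,s=1):
    c=robot.read_camera(n);im=c["image"][:,:,::-1]
    if box: im=im[box[1]:box[3],box[0]:box[2]]
    cv2.imwrite("pics/"+name,cv2.resize(im,None,fx=s,fy=s,interpolation=cv2.INTER_CUBIC));return c
def delta(target,yaw=None):
    """tool-axis shift to world target; tool x heading -> yaw"""
    s=robot.read_state();r=R.from_rotvec(s["orientation"]);
    print("t",s["t"],"pos",s["tool_pos"].round(4),"tilt",r.as_matrix()[:,2].round(4),"yaw_x",np.arctan2(r.as_matrix()[1,0],r.as_matrix()[0,0]),"op",s["opening"],"F",s["force"].round(1))
    d=r.inv().apply(np.array(target)-s["tool_pos"]);print("shift",d.round(4))
    if yaw is not None:
        tr=R.from_euler('z',yaw)*R.from_matrix(np.diag([1.,-1,-1]));print("turn",(r.inv()*tr).as_rotvec().round(4))
E
python3 - <<'E'
from h import *
c=robot.read_camera("top");s=robot.read_camera("side")
for n,p,z in[("tallA",(131,109),.116),("tallB",(462,83),.116),("shortB",(714,172),.078),("shortA",(67,469),.078),("slim",(707,498),.105)]:
    P=ray(c,crop(p,(335,225),5.6),z);q=proj(s,P);print(n,P.round(4),"side crop",((q-[175,215])*4).round(0))
B=[]
for p in[(378,152),(478,357),(263,460),(165,252)]:
    P=ray(c,crop(p,(135,165),4.4),.098);B.append(P);print(P.round(4))
B=np.array(B);m=B.mean(0);print("axis",m.round(4),np.linalg.norm(B-m,axis=1),np.degrees(np.arctan2(*(B-m).T[[1,0]])),"knob proj",(proj(c,[m[0],m[1],.165])-[135,165])*4.4)
a=ray(c,crop((316,236),(135,165),4.4),.165);b=ray(c,crop((283,340),(135,165),4.4),.165);print(a,b,np.degrees(np.arctan2(*(a-b)[[1,0]])))
E
```

```text
tallA [ 0.5814 -0.1272  0.116 ] side crop [537.  83.]
tallB [ 0.5951 -0.2597  0.116 ] side crop [457. 261.]
shortB [ 0.5658 -0.3727  0.078 ] side crop [295. 475.]
shortA [ 0.4375 -0.1064  0.078 ] side crop [309.  50.]
slim [ 0.4328 -0.3585  0.105 ] side crop [ 43. 327.]
[0.6798 0.1884 0.098 ]
[0.5735 0.1319 0.098 ]
[0.5178 0.2387 0.098 ]
[0.6241 0.2949 0.098 ]
axis [0.5988 0.2135 0.098 ] [0.08479977 0.08543086 0.08481067 0.08525733] [ -17.18938424 -107.26687543  162.69337627   72.72576564] knob proj [285.55250065 282.09225914]
[0.62251544 0.20097521 0.165     ] [0.57149171 0.21396987 0.165     ] -14.288262328114062
```

```bash
python3 -c "
from h import *
delta((.5814,-.1272,.20),np.radians(20))"
```

```text
t 0.2 pos [ 0.2022 -0.5646  0.232 ] tilt [-3.0e-04  1.1e-03 -1.0e+00] yaw_x 0.34383082080829447 op 0.09343641385403843 F [ 0.1 -0.6  0.2]
shift [ 0.5044 -0.2839  0.0324]
turn [-0.0011 -0.0001 -0.0052]
```

jog_arm([
  [0,0.504,-0.284,0,0,0,0],
  [0,0.504,-0.284,0,0,0,0],
  [0,0.504,-0.284,0.03,0,0,0],
  [0,0.504,-0.284,0.03,0,0,0],
  [0,0.504,-0.284,0.03,0,0,0],
])

```text
t: 0.82
tool_pos: [0.4074, -0.3272, 0.22]
orientation: [-3.094, -0.537, -0.0]
force: [0.5, -0.3, -0.0]
opening: 0.0929
```

```bash
python3 -c "
from h import *
delta((.5814,-.1272,.20),np.radians(20))"
```

```text
t 0.825 pos [ 0.4074 -0.3272  0.22  ] tilt [-0.e+00  9.e-04 -1.e+00] yaw_x 0.34350389659998304 op 0.09291622439015514 F [ 0.5 -0.3 -0. ]
shift [ 0.2311 -0.1297  0.0202]
turn [-0.0009 -0.0003 -0.0056]
```

jog_arm([
  [0,0.231,-0.13,0.02,0,0,0],
  [0,0.231,-0.13,0.02,0,0,0],
  [0,0.231,-0.13,0.02,0,0,0],
  [0,0.231,-0.13,0.02,0,0,0],
  [0,0.231,-0.13,0.02,0,0,0],
])

```text
t: 1.45
tool_pos: [0.5824, -0.1237, 0.1994]
orientation: [-3.092, -0.542, 0.001]
force: [-0.4, -0.1, -0.4]
opening: 0.0931
```

```bash
python3 -c "
from h import *
delta((.5814,-.1272,.106),np.radians(20))
snap('side','s1.png');snap('top','t1.png')"
```

```text
t 1.45 pos [ 0.5824 -0.1237  0.1994] tilt [-8.0e-04  1.9e-03 -1.0e+00] yaw_x 0.347266466617857 op 0.09311918625550479 F [-0.4 -0.1 -0.4]
shift [-0.0021  0.0031  0.0933]
turn [-0.002   0.0001 -0.0018]
```

View pics/s1.png

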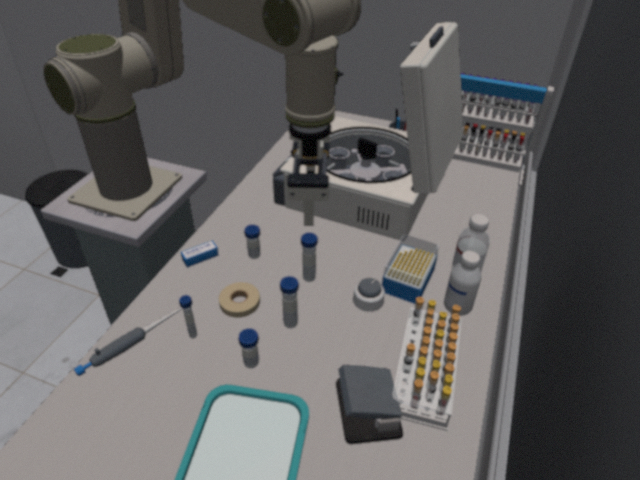

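The side view shows the gripper right above the tall tube at (309,240), so I'll descend and grip.

jog_arm([
  [0,-0.002,0.002,0.04,0,0,0],
  [0,-0.002,0.002,0.08,0,0,0],
  [0,-0.002,0.002,0.093,0,0,0],
  [0,-0.002,0.002,0.093,0,0,0],
  [1,-0.002,0.002,0.093,0,0,0],
], force=25)

```text
t: 2.17
tool_pos: [0.5813, -0.1289, 0.1087]
orientation: [3.095, 0.54, 0.003]
force: [0.3, 0.0, 0.9]
opening: 0.0869
```

jog_arm([
  [1,0,0,0,0,0,0],
  [1,0,0,0,0,0,0],
  [1,0,0,0,0,0,0],
  [1,0,0,0,0,0,0],
])

```text
t: 2.68
tool_pos: [0.5813, -0.1288, 0.1088]
orientation: [3.095, 0.541, 0.003]
force: [0.4, 0.3, 0.1]
opening: 0.0477
```

jog_arm([
  [1,0,0,0.003,0,0,0],
  [1,0,0,0.003,0,0,0],
  [1,0,0,0.003,0,0,0],
])

```text
t: 3.05
tool_pos: [0.5811, -0.1288, 0.1055]
orientation: [-3.095, -0.541, -0.002]
force: [0.1, 0.2, -0.8]
opening: 0.0344
```

jog_arm([
  [1,0,0,-0.03,0,0,0],
  [1,0,0,-0.08,0,0,0],
  [1,0,0,-0.13,0,0,0],
  [1,0,0,-0.16,0,0,0],
  [1,0,0,-0.16,0,0,0],
])

```text
t: 3.68
tool_pos: [0.5825, -0.1293, 0.2689]
orientation: [3.092, 0.54, 0.01]
force: [-0.1, 0.0, -0.6]
opening: 0.0344
```

```bash
python3 -c "
from h import *
delta((.5178,.2387,.265),np.radians(20))
snap('side','s2.png')"
```

```text
t 3.675 pos [ 0.5825 -0.1293  0.2689] tilt [ 0.007  -0.0014 -1.    ] yaw_x 0.3457856347708848 op 0.03439436721774765 F [-0.1  0.  -0.6]
shift [ 0.0638 -0.3682  0.003 ]
turn [ 0.0037 -0.0061 -0.0033]
```

View pics/s2.png

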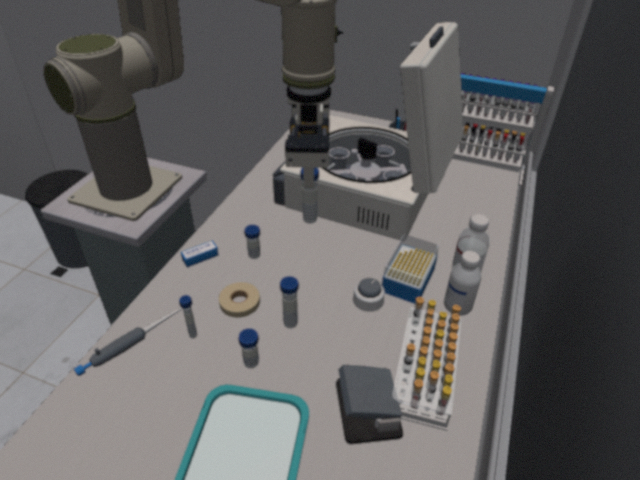

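Gripped: the opening is 34.4 mm, and the picture shows the tube lifted with its cap at about (310,172). I'm carrying it to bucket c.

jog_arm([
  [1,0.0,-0.05,0.0,0,0,0],
  [1,0.015,-0.11,0.0,0,0,0],
  [1,0.03,-0.17,0.0,0,0,0],
  [1,0.04,-0.23,0.0,0,0,0],
  [1,0.05,-0.29,0,0,0,0],
])

```text
t: 4.35
tool_pos: [0.5285, 0.1624, 0.2631]
orientation: [3.094, 0.54, -0.001]
force: [1.5, -0.5, -0.2]
opening: 0.0343
```

```bash
python3 -c "
from h import *
delta((.5178,.2387,.265),np.radians(20))"
```

```text
t 4.35 pos [0.5285 0.1624 0.2631] tilt [-5.e-04 -1.e-03 -1.e+00] yaw_x 0.34560105947237196 op 0.03425193209204197 F [ 1.5 -0.5 -0.2]
shift [ 0.0158 -0.0755 -0.0019]
turn [ 0.0008  0.0008 -0.0035]
```

jog_arm([
  [1,0.01,-0.045,0.0,0,0,0],
  [1,0.016,-0.0755,0.0,0,0,0],
  [1,0.016,-0.0755,0.0,0,0,0],
  [1,0.016,-0.0755,0.0,0,0,0],
])

```text
t: 4.85
tool_pos: [0.5175, 0.238, 0.2612]
orientation: [3.093, 0.54, -0.005]
force: [-0.1, -0.6, -0.8]
opening: 0.0344
```

```bash
python3 -c "
from h import *
delta((.5178,.2387,.159),np.radians(20))
snap('top','t2.png',(120,150,320,300),4)
snap('side','s3.png',(240,60,480,240),3.3)"
```

```text
t 4.85 pos [0.5175 0.238  0.2612] tilt [-0.0029 -0.0024 -1.    ] yaw_x 0.34572185289016083 op 0.0343647559278301 F [-0.1 -0.6 -0.8]
shift [ 0.0009 -0.0006  0.1022]
turn [ 0.0013  0.0036 -0.0033]
```

View pics/t2.png

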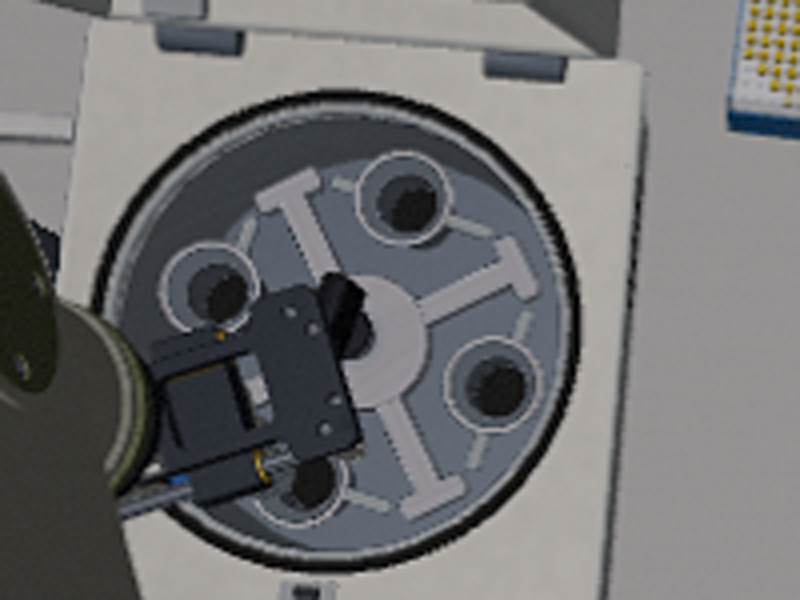

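View pics/s3.png

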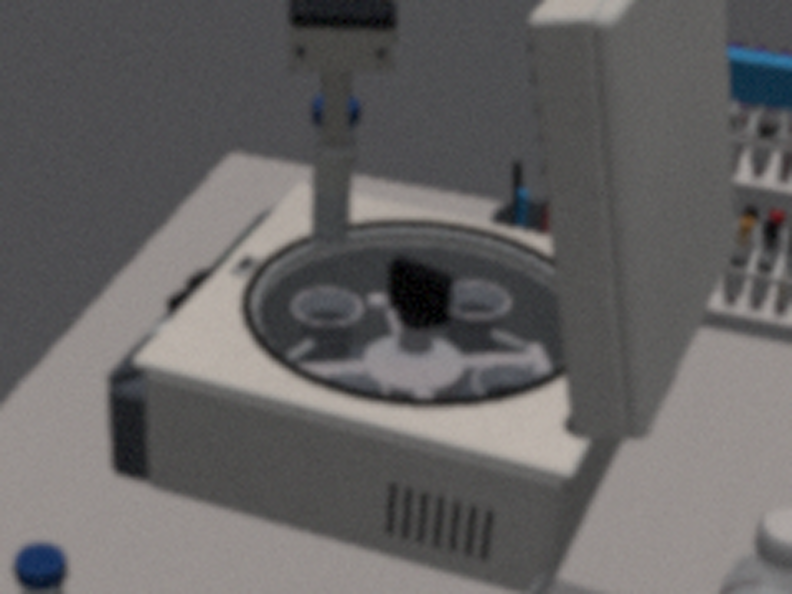

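The side view shows the tube upright above bucket c, with its foot at (332,238) and the bucket at (328,305). I'll lower it.

jog_arm([
  [1,0.001,-0.001,0.03,0,0.003,0],
  [1,0.001,-0.001,0.06,0,0.003,0],
  [1,0.001,-0.001,0.085,0,0.003,0],
  [1,0.001,-0.001,0.095,0,0.003,0],
  [1,0.001,-0.001,0.099,0,0.003,0],
])

```text
t: 5.58
tool_pos: [0.5187, 0.2381, 0.1631]
orientation: [3.094, 0.537, 0.001]
force: [0.8, -0.2, -0.0]
opening: 0.0343
```

jog_arm([
  [1,0,0,0.002,0,0,0],
  [1,0,0,0.004,0,0,0],
  [1,0,0,0.004,0,0,0],
])

```text
t: 5.95
tool_pos: [0.5189, 0.2381, 0.1595]
orientation: [3.094, 0.537, 0.002]
force: [0.5, 0.5, -1.3]
opening: 0.0345
```

jog_arm([
  [1,0,0,0.001,0,0,0],
  [1,0,0,0.003,0,0,0],
  [1,0,0,0.003,0,0,0],
])

```text
t: 6.32
tool_pos: [0.5193, 0.2383, 0.1571]
orientation: [3.095, 0.537, 0.004]
force: [-0.4, 0.5, 3.5]
opening: 0.0341
```

jog_arm([
  [0.35,0,0,0,0,0,0],
  [0.35,0,0,0,0,0,0],
  [0.35,0,0,0,0,0,0],
  [0.35,0,0,0,0,0,0],
  [0.35,0,0,0,0,0,0],
])

```text
t: 6.95
tool_pos: [0.5193, 0.2383, 0.1571]
orientation: [3.095, 0.537, 0.004]
force: [0.2, -0.2, -0.4]
opening: 0.0606
```

jog_arm([
  [0.35,0,0,-0.03,0,0,0],
  [0.35,0,0,-0.08,0,0,0],
  [0.35,0.0,0,-0.1,0,0,0],
  [0.0,0,0,-0.1,0,0,0],
])

```text
t: 7.45
tool_pos: [0.52, 0.2387, 0.2587]
orientation: [3.095, 0.537, 0.009]
force: [1.3, -0.1, -0.8]
opening: 0.0665
```

```bash
python3 -c "
from h import *
delta((.4375,-.1064,.2),np.radians(20))
snap('side','s4.png',(240,60,480,240),3.3)"
```

```text
t 7.45 pos [0.52   0.2387 0.2587] tilt [ 6.e-03  9.e-04 -1.e+00] yaw_x 0.3434692976274322 op 0.066461605944728 F [ 1.3 -0.1 -0.8]
shift [-0.1942  0.2971  0.0579]
turn [ 0.0012 -0.0059 -0.0056]
```

View pics/s4.png

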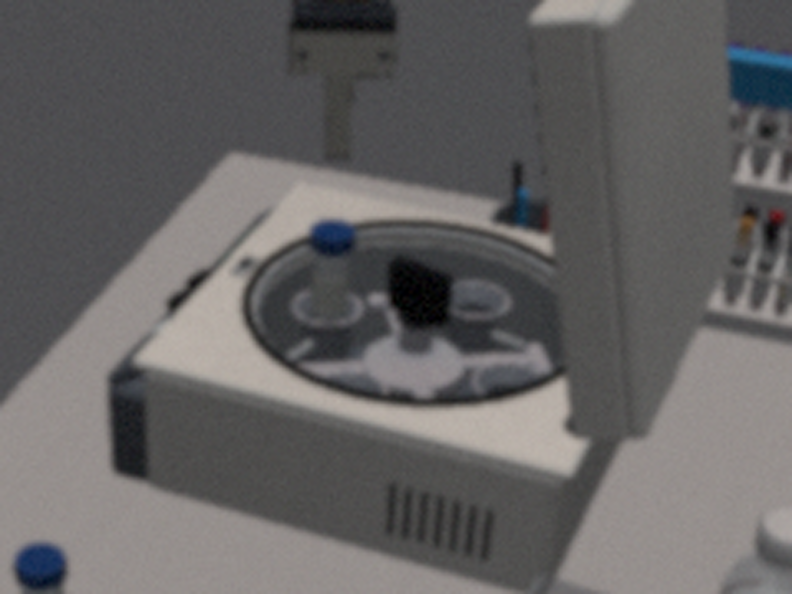

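Tall_1 is standing in bucket c, with its cap at (333,238). Next is the short tube near (0.4375,-0.106), using yaw 73°.

jog_arm([
  [0,-0.194,0.297,0.0,0,0,-0.18],
  [0,-0.194,0.297,0.0,0,0,-0.36],
  [0,-0.194,0.297,0.0,0,0,-0.54],
  [0,-0.194,0.297,0.0,0,0,-0.72],
  [0,-0.194,0.297,0.0,0,0,-0.92],
])

```text
t: 8.12
tool_pos: [0.4522, -0.0391, 0.2539]
orientation: [-2.605, -1.755, 0.001]
force: [0.0, -0.6, 0.5]
opening: 0.0928
```

```bash
python3 -c "
from h import *
delta((.4375,-.1064,.16),np.radians(73))"
```

```text
t 8.125 pos [ 0.4522 -0.0391  0.2539] tilt [-7.e-04  5.e-04 -1.e+00] yaw_x 1.185875749838079 op 0.09281096507446165 F [ 0.  -0.6  0.5]
shift [-0.0679  0.0117  0.0939]
turn [-0.0008 -0.0002 -0.0882]
```

jog_arm([
  [0,-0.068,0.012,0.0,0,0,-0.088],
  [0,-0.068,0.012,0.04,0,0,-0.088],
  [0,-0.068,0.012,0.09,0,0,-0.088],
  [0,-0.068,0.012,0.094,0,0,-0.088],
  [0,-0.068,0.012,0.094,0,0,-0.088],
])

```text
t: 8.75
tool_pos: [0.4374, -0.1063, 0.1598]
orientation: [-2.524, -1.868, 0.002]
force: [0.2, 0.8, 0.1]
opening: 0.093
```

```bash
python3 -c "
from h import *
delta((.4375,-.1064,.067),np.radians(73))"
```

```text
t 8.75 pos [ 0.4374 -0.1063  0.1598] tilt [-0.0022  0.001  -1.    ] yaw_x 1.2742758221762438 op 0.09296934281437783 F [0.2 0.8 0.1]
shift [-0.0001  0.0003  0.0928]
turn [-0.0024 -0.0003  0.0002]
```

jog_arm([
  [0,0,0,0.04,0,0,0],
  [0,0,0,0.075,0,0,0],
  [0.3,0,0,0.093,0,0,0],
  [1,0,0,0.093,0,0,0],
  [1,0,0,0.093,0,0,0],
])

```text
t: 9.38
tool_pos: [0.4389, -0.1065, 0.069]
orientation: [2.524, 1.869, 0.001]
force: [1.3, -1.0, 0.3]
opening: 0.0673
```

jog_arm([
  [1,0,0,0,0,0,0],
  [1,0,0,0,0,0,0],
  [1,0,0,0,0,0,0],
  [1,0,0,0,0,0,0],
  [1,0,0,0,0,0,0],
])

```text
t: 10.0
tool_pos: [0.439, -0.1066, 0.0692]
orientation: [2.524, 1.869, 0.001]
force: [-0.1, 0.9, 3.6]
opening: 0.0344
```

jog_arm([
  [1,0,0,0,0,0,0],
  [1,0,0,0,0,0,0],
])

```text
t: 10.25
tool_pos: [0.439, -0.1066, 0.0693]
orientation: [2.524, 1.869, 0.001]
force: [-0.4, 0.2, 1.5]
opening: 0.0343
```

jog_arm([
  [1,0,0,-0.03,0,0,0],
  [1,0,0,-0.08,0,0,0],
  [1,0,0,-0.13,0,0,0],
  [1,0,0,-0.15,0,0,0],
  [1,0,0,-0.15,0,0,0],
])

```text
t: 10.88
tool_pos: [0.4399, -0.107, 0.2208]
orientation: [2.522, 1.867, 0.004]
force: [-1.2, 0.1, -0.8]
opening: 0.0342
```

```bash
python3 -c "
from h import *
delta((.5735,.1319,.22),np.radians(73))"
```

```text
t 10.875 pos [ 0.4399 -0.107   0.2208] tilt [ 0.0042 -0.0014 -1.    ] yaw_x 1.2747204187410799 op 0.03423987094700479 F [-1.2  0.1 -0.8]
shift [0.2674 0.0581 0.001 ]
turn [0.0044 0.0001 0.0006]
```

jog_arm([
  [1,0.05,0.01,0,0,0,0],
  [1,0.11,0.025,0,0,0,0],
  [1,0.17,0.04,0,0,0,0],
  [1,0.23,0.05,0,0.004,0,0],
  [1,0.267,0.058,0,0.004,0,0],
])

```text
t: 11.5
tool_pos: [0.5728, 0.1341, 0.218]
orientation: [-2.522, -1.871, 0.005]
force: [-0.6, 0.5, 0.5]
opening: 0.0344
```

jog_arm([
  [1,0,0,0,0,0,0],
  [1,0,0,0,0,0,0],
])

```text
t: 11.75
tool_pos: [0.5715, 0.1337, 0.2156]
orientation: [-2.52, -1.87, 0.01]
force: [-1.2, -0.1, -0.4]
opening: 0.0341
```

```bash
python3 -c "
from h import *
delta((.5735,.1319,.122),np.radians(73))
snap('side','s5.png',(240,60,480,240),3.3)"
```

```text
t 11.75 pos [0.5715 0.1337 0.2156] tilt [-0.0072 -0.0013 -1.    ] yaw_x 1.2770712715056987 op 0.03405748424107204 F [-1.2 -0.1 -0.4]
shift [-0.0008  0.0031  0.0935]
turn [-0.0065  0.0033  0.003 ]
```

View pics/s5.png

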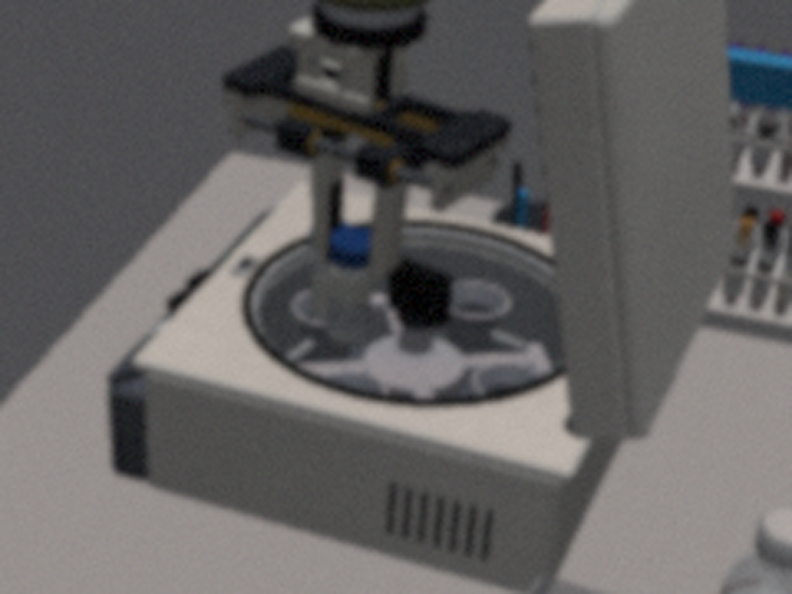

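The short tube is upright over the right bucket, and the gripper body is clear of the lid. I'll lower it.

jog_arm([
  [1,-0.001,0.003,0.03,-0.006,0.003,0],
  [1,-0.001,0.003,0.06,-0.006,0.003,0],
  [1,-0.001,0.003,0.08,-0.006,0.003,0],
  [1,-0.001,0.003,0.088,-0.006,0.003,0],
  [1,-0.001,0.003,0.09,-0.006,0.003,0],
])

```text
t: 12.42
tool_pos: [0.5736, 0.1309, 0.1263]
orientation: [2.524, 1.871, 0.0]
force: [-0.0, -0.1, -0.4]
opening: 0.0342
```

jog_arm([
  [1,0,0,0.001,0,0,0],
  [1,0,0,0.003,0,0,0],
  [1,0,0,0.003,0,0,0],
])

```text
t: 12.8
tool_pos: [0.5738, 0.1309, 0.1235]
orientation: [2.523, 1.871, 0.001]
force: [0.6, 1.4, 0.3]
opening: 0.0344
```

jog_arm([
  [1,0,0,0.001,0,0,0],
  [1,0,0,0.002,0,0,0],
  [1,0,0,0.003,0,0,0],
  [1,0,0,0.003,0,0,0],
])

```text
t: 13.3
tool_pos: [0.5738, 0.1309, 0.1205]
orientation: [2.523, 1.87, 0.001]
force: [-0.5, 0.1, -0.6]
opening: 0.0344
```

jog_arm([
  [1,0,0,0.001,0,0,0],
  [1,0,0,0.002,0,0,0],
  [1,0,0,0.002,0,0,0],
])

```text
t: 13.68
tool_pos: [0.575, 0.131, 0.1202]
orientation: [2.522, 1.87, 0.005]
force: [-1.1, -1.4, 7.5]
opening: 0.0342
```

Contact at 7.5 N, so it's seated. I'll release by opening to 60 mm and lift.

jog_arm([
  [0.35,0,0,0,0,0,0],
  [0.35,0,0,0,0,0,0],
  [0.35,0,0,0,0,0,0],
  [0.35,0,0,0,0,0,0],
  [0.35,0,0,0,0,0,0],
])

```text
t: 14.3
tool_pos: [0.5749, 0.131, 0.12]
orientation: [2.522, 1.87, 0.004]
force: [-0.0, -1.0, -0.5]
opening: 0.0607
```

jog_arm([
  [0.35,0,0,-0.03,0,0,0],
  [0.35,0,0,-0.08,0,0,0],
  [0.35,0.0,0,-0.13,0,0,0],
  [0.35,0,0,-0.14,0,0,0],
])

```text
t: 14.8
tool_pos: [0.5765, 0.1313, 0.2651]
orientation: [2.519, 1.868, 0.015]
force: [0.1, 0.0, 0.7]
opening: 0.0607
```

```bash
python3 -c "
from h import *
delta((.5988,.2135,.25),np.radians(-17.2))
print(robot.read_state()['q'])
snap('side','s6.png',(240,60,480,240),3.3)
snap('top','t6.png',(120,150,320,300),4)"
```

```text
t 14.8 pos [0.5765 0.1313 0.2651] tilt [ 0.0108  0.0011 -0.9999] yaw_x 1.275825798956614 op 0.06074646110930477 F [0.1 0.  0.7]
shift [ 0.0851 -0.0027  0.0155]
turn [ 0.0045 -0.0112  1.576 ]
[ 1.37434233e-01  8.47607058e-02  1.47828746e+00 -3.51089254e-04
  1.56770576e+00  4.32425035e-01]
```

View pics/s6.png

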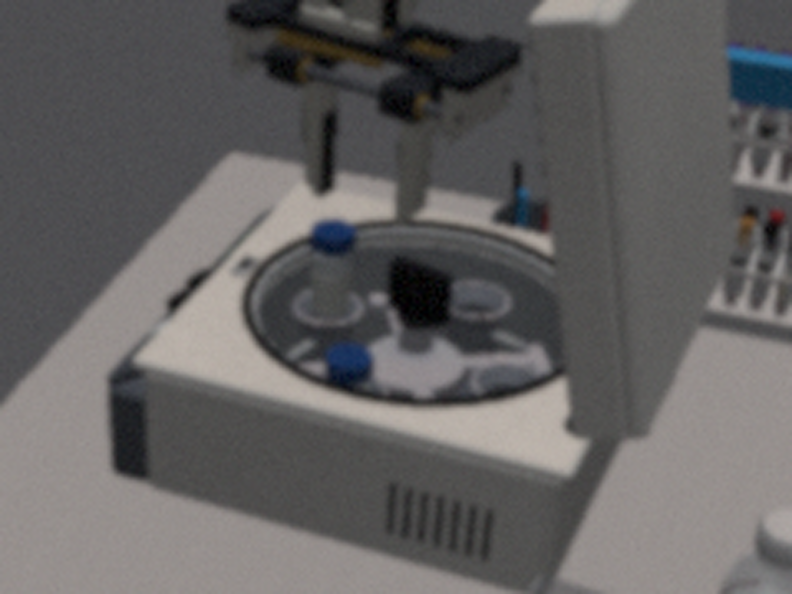

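View pics/t6.png

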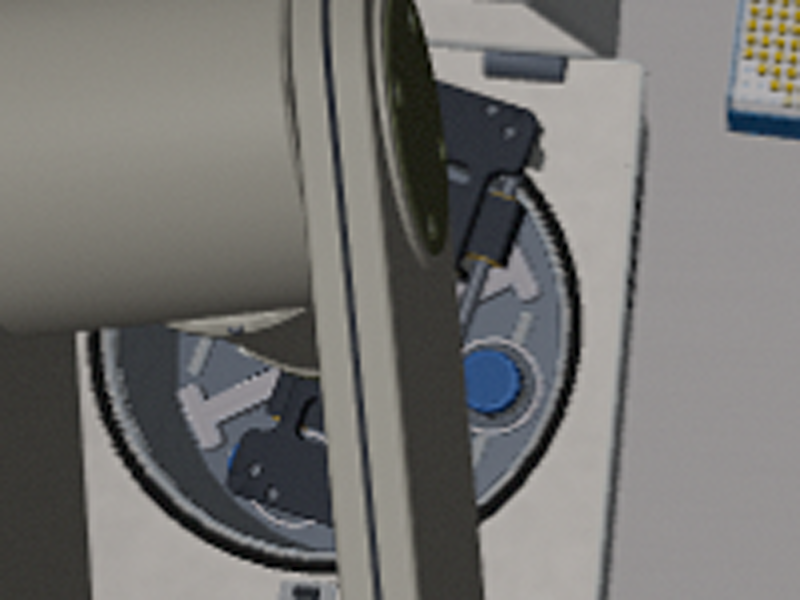

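Both tubes are seated. Now I'll turn the wrist for the knob.

jog_arm([
  [0.35,0,0,0,0,0,0.18],
  [0.35,0,0,0,0,0,0.36],
  [0.35,0,0,0,0,0,0.54],
  [0.35,0,0,0,0,0,0.72],
  [0.35,0,0,0,0,0,0.9],
])

```text
t: 15.52
tool_pos: [0.5742, 0.131, 0.2586]
orientation: [3.088, 0.578, 0.003]
force: [0.4, 0.4, -0.5]
opening: 0.0605
```

```bash
python3 -c "
from h import *
delta((.5988,.2135,.235),np.radians(-17.2))"
```

```text
t 15.525 pos [0.5742 0.131  0.2586] tilt [ 2.1e-03 -1.0e-04 -1.0e+00] yaw_x 0.3698855702286056 op 0.06045278509357207 F [ 0.4  0.4 -0.5]
shift [ 0.0528 -0.0681  0.0237]
turn [ 2.000e-04 -2.100e-03  6.701e-01]
```

jog_arm([
  [0.35,0,0,0,0,0,0.18],
  [0.35,0.02,-0.03,0,0,0,0.36],
  [0.35,0.053,-0.068,0,0,0,0.54],
  [0.35,0.053,-0.068,0,0,0,0.67],
  [0.35,0.053,-0.068,0.024,0,0,0.67],
])

```text
t: 16.15
tool_pos: [0.5992, 0.2144, 0.2335]
orientation: [-3.106, 0.471, -0.003]
force: [0.4, -0.3, -0.2]
opening: 0.0606
```

```bash
python3 -c "
from h import *
delta((.5988,.2135,.15),np.radians(-17.2));print(robot.read_state()['q'])
snap('side','s7.png',(240,60,480,240),3.3)"
```

```text
t 16.15 pos [0.5992 0.2144 0.2335] tilt [ 2.e-03 -1.e-04 -1.e+00] yaw_x -0.3009299245701431 op 0.06063017721403411 F [ 0.4 -0.3 -0.2]
shift [-0.0003  0.001   0.0835]
turn [-0.0005 -0.0019 -0.0007]
[ 2.63383565e-01  2.26045454e-01  1.37958009e+00 -6.37603830e-04
  1.53408169e+00  2.13513216e+00]
```

View pics/s7.png

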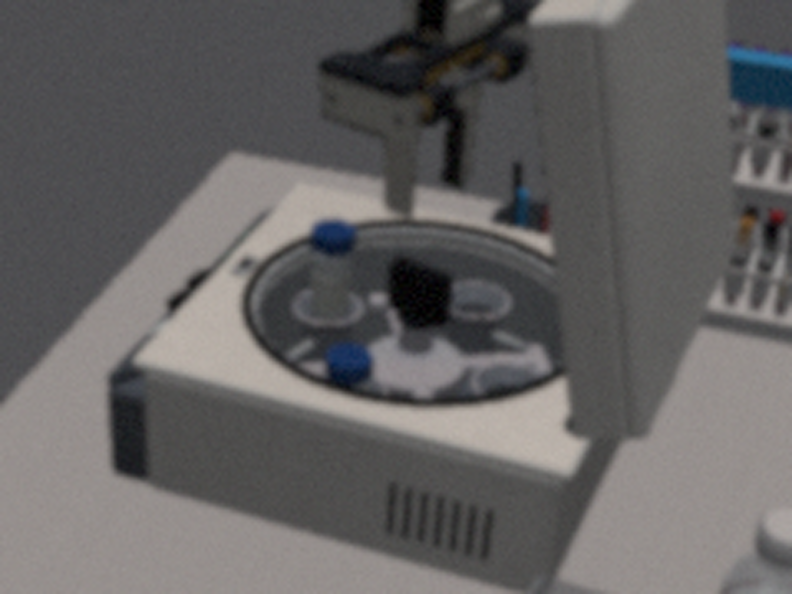

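The open jaws straddle the black knob at (420,290), so I'll descend and pinch.

jog_arm([
  [0.35,0,0.001,0.04,0,0,0],
  [0.35,0,0.001,0.075,0,0,0],
  [0.35,0,0.001,0.083,0,0,0],
  [1,0,0.001,0.083,0,0,0],
  [1,0,0.001,0.083,0,0,0],
], force=20)

```text
t: 16.82
tool_pos: [0.5974, 0.2126, 0.1471]
orientation: [3.105, -0.469, -0.003]
force: [0.5, -0.1, -0.0]
opening: 0.0449
```

jog_arm([
  [1,0,0,0,0,0,0],
  [1,0,0,0,0,0,0],
  [1,0,0,0,0,0,0],
  [1,0,0,0,0,0,0],
  [1,0,0,0,0,0,0],
])

```text
t: 17.45
tool_pos: [0.5982, 0.2139, 0.1479]
orientation: [-3.106, 0.468, 0.0]
force: [2.2, 6.1, -0.4]
opening: 0.0158
```

jog_arm([
  [1,0,0,0,0,0,-0.08],
  [1,0,0,0,0,0,-0.2],
  [1,0,0,0,0,0,-0.34],
  [1,0,0,0,0,0,-0.48],
  [1,0,0,0,0,0,-0.6],
])

```text
t: 18.08
tool_pos: [0.5982, 0.2133, 0.1479]
orientation: [3.105, 0.477, 0.0]
force: [-0.4, -2.0, 0.9]
opening: 0.016
```

```bash
python3 -c "
from h import *
delta((.5988,.2135,.148),np.radians(98))
snap('side','s8.png',(240,60,480,240),3.3)"
```

```text
t 18.075 pos [0.5982 0.2133 0.1479] tilt [ 0.e+00 -1.e-04 -1.e+00] yaw_x 0.30470168282948323 op 0.0160203518379032 F [-0.4 -2.   0.9]
shift [ 0.0006 -0.     -0.0001]
turn [ 0.      0.     -1.4057]
```

View pics/s8.png

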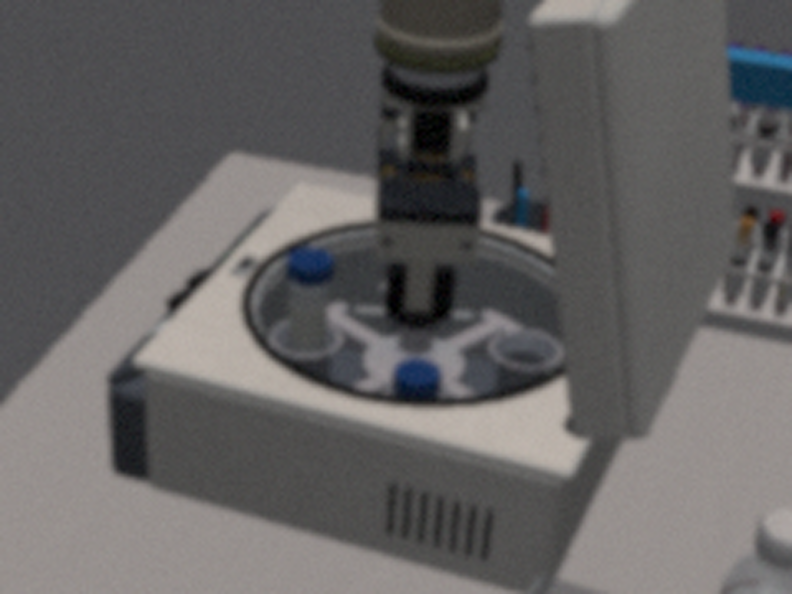

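The rotor follows the knob and the loaded tubes ride round upright. Continuing to twist.

jog_arm([
  [1,0,0,0,0,0,-0.1],
  [1,0,0,0,0,0,-0.25],
  [1,0,0,0,0,0,-0.4],
  [1,0,0,0,0,0,-0.55],
  [1,0,0,0,0,0,-0.7],
])

```text
t: 18.75
tool_pos: [0.5987, 0.2126, 0.1479]
orientation: [2.746, 1.523, 0.001]
force: [3.2, -3.5, -2.0]
opening: 0.0159
```

jog_arm([
  [1,0,0,0,0,0,-0.15],
  [1,0,0,0,0,0,-0.3],
  [1,0,0,0,0,0,-0.45],
  [1,0,0,0,0,0,-0.6],
  [1,0,0,0,0,0,-0.7],
])

```text
t: 19.38
tool_pos: [0.5995, 0.2124, 0.1479]
orientation: [2.055, 2.373, 0.002]
force: [6.1, -0.6, -3.2]
opening: 0.016
```

jog_arm([
  [1,0,0,0,0,0,0],
  [1,0,0,0,0,0,0],
])

```text
t: 19.62
tool_pos: [0.5995, 0.2125, 0.1479]
orientation: [2.058, 2.37, 0.002]
force: [2.1, -1.0, -1.6]
opening: 0.0157
```

```bash
python3 -c "
from h import *
delta((.5988,.2135,.148),np.radians(98))
snap('side','s9.png',(240,60,480,240),3.3)"
```

```text
t 19.625 pos [0.5995 0.2125 0.1479] tilt [ 2.6e-03 -8.0e-04 -1.0e+00] yaw_x 1.7113306233050483 op 0.01574544463534726 F [ 2.1 -1.  -1.6]
shift [ 0.0011 -0.0006 -0.0001]
turn [0.0024 0.0012 0.0009]
```

View pics/s9.png

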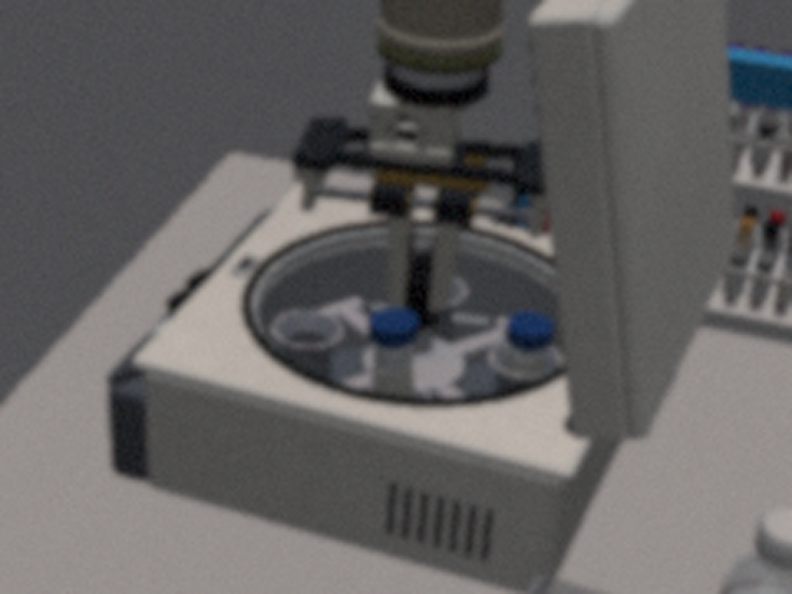

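The rotor turned about 115°: the tall tube is now at (393,325), the short at (530,328), and the empty bucket b at (307,330). Releasing the knob.

jog_arm([
  [0.5,0,0,0,0,0,0],
  [0.5,0,0,0,0,0,0],
  [0.5,0,0,0,0,0,0],
  [0.5,0,0,0,0,0,0],
])

```text
t: 20.18
tool_pos: [0.5995, 0.2124, 0.148]
orientation: [2.058, 2.37, 0.002]
force: [-0.4, -0.6, 0.1]
opening: 0.0457
```

jog_arm([
  [0.5,0,0,-0.03,0,0,0],
  [0.5,0,0,-0.08,0,0,0],
  [0.5,0,0,-0.13,0,0,0.1],
  [0.5,0,0,-0.13,0,0,0.3],
])

```text
t: 20.68
tool_pos: [0.6016, 0.2132, 0.2846]
orientation: [2.378, 2.043, 0.016]
force: [0.1, 1.2, -1.0]
opening: 0.0467
```

```bash
python3 -c "
from h import *
delta((.5951,-.2597,.22),np.radians(20));print(robot.read_state()['q'])"
```

```text
t 20.675 pos [0.6016 0.2132 0.2846] tilt [ 0.0122  0.0018 -0.9999] yaw_x 1.41938548398942 op 0.046712707730233775 F [ 0.1  1.2 -1. ]
shift [-0.4687  0.0642  0.0637]
turn [ 0.0087 -0.0096  1.0703]
[ 2.61189172e-01  2.06938373e-01  1.30918668e+00 -1.44508885e-03
  1.61321479e+00  4.12551081e-01]
```

jog_arm([
  [0.5,-0.46,0.06,0,0,0,0.15],
  [0,-0.46,0.06,0.0,0,0,0.3],
  [0,-0.46,0.06,0.02,0,0,0.45],
  [0,-0.46,0.06,0.04,0,0,0.55],
  [0,-0.46,0.06,0.06,0,0,0.63],
])

```text
t: 21.3
tool_pos: [0.5944, -0.1, 0.2568]
orientation: [2.898, 1.202, 0.021]
force: [0.3, 0.7, 0.3]
opening: 0.0817
```

```bash
python3 -c "
from h import *
delta((.5951,-.2597,.2),np.radians(45))
snap('top','t10.png',(120,150,320,300),4)"
```

```text
t 21.3 pos [ 0.5944 -0.1     0.2568] tilt [ 0.014   0.0014 -0.9999] yaw_x 0.78644584296232 op 0.0817313358459483 F [0.3 0.7 0.3]
shift [-0.1131  0.1128  0.0566]
turn [ 0.0089 -0.0109  0.001 ]
```

View pics/t10.png

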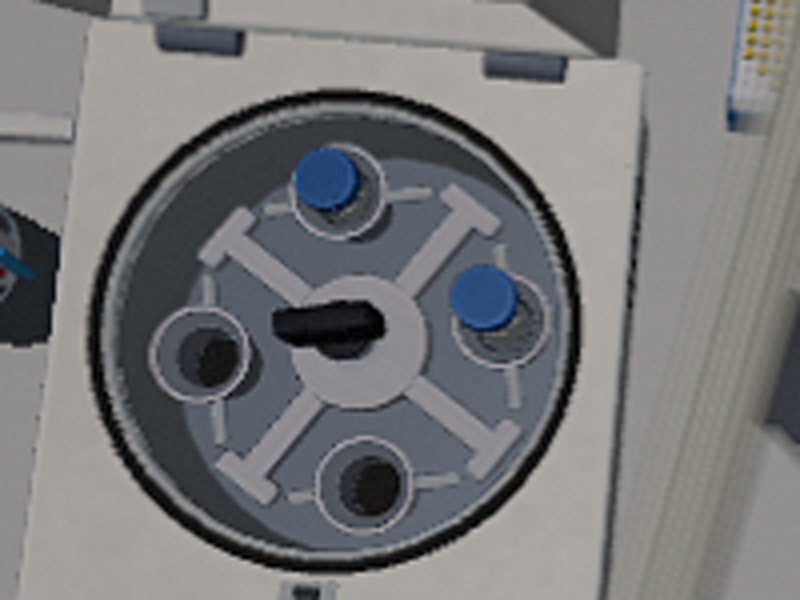

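The top view shows empty lips at (200,354) for bucket a and (364,484) for bucket b. The tall cap is on the right at (484,296) and the short cap at the back at (326,178).

```bash
python3 -c "
from h import *
c=robot.read_camera('top')
for p,z in(((200,354),.098),((364,484),.098),((338,191),.098),((500,317),.098),((484,296),.168),((326,178),.130)): print(ray(c,crop(p,(120,150),4),z).round(4))
delta((.5951,-.2597,.2),np.radians(45))"
```

```text
[0.5868 0.2981 0.098 ]
[0.5154 0.2023 0.098 ]
[0.683  0.2259 0.098 ]
[0.6123 0.1304 0.098 ]
[0.6123 0.1277 0.168 ]
[0.6828 0.2244 0.13  ]
t 21.4 pos [ 0.5929 -0.1039  0.2543] tilt [ 9.4e-03  3.0e-04 -1.0e+00] yaw_x 0.7810986522402373 op 0.089333162994217 F [-0.7 -0.2  0.3]
shift [-0.1085  0.1119  0.0542]
turn [ 0.0064 -0.0068 -0.0043]
```

jog_arm([
  [0,-0.113,0.113,0.03,0.005,-0.01,0],
  [0,-0.113,0.113,0.05,0.005,-0.01,0],
  [0,-0.113,0.113,0.056,0.005,-0.01,0],
  [0,-0.113,0.113,0.056,0.005,-0.01,0],
  [0,-0.113,0.113,0.056,0.005,-0.01,0],
])

```text
t: 22.02
tool_pos: [0.593, -0.2628, 0.1985]
orientation: [2.903, 1.195, -0.003]
force: [0.3, 0.6, 0.1]
opening: 0.0934
```

```bash
python3 -c "
from h import *
delta((.5951,-.2597,.105),np.radians(45))
snap('side','s11.png')"
```

```text
t 22.025 pos [ 0.593  -0.2628  0.1985] tilt [-0.001  -0.0026 -1.    ] yaw_x 0.7812567115358506 op 0.0934220750500879 F [0.3 0.6 0.1]
shift [ 0.0039 -0.0008  0.0935]
turn [ 0.0011  0.0026 -0.0041]
```

View pics/s11.png

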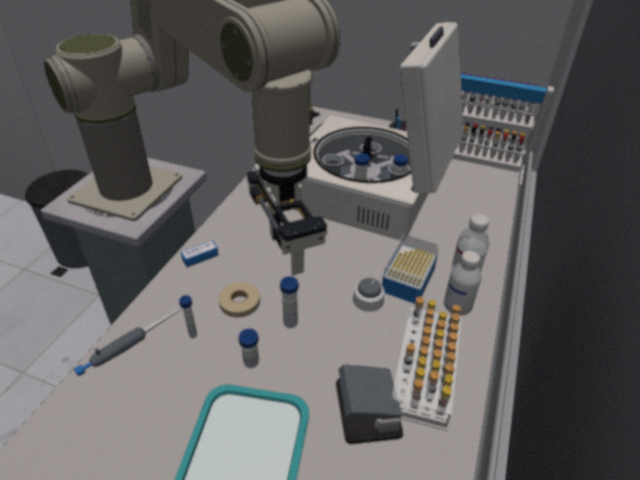

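The loaded tubes sit within 3 mm of their bucket axes. The gripper is above the second tall tube (289,287), so I'll descend and grip.

jog_arm([
  [0,0.004,-0.001,0.04,0,0.002,0],
  [0,0.004,-0.001,0.08,0,0.002,0],
  [0.3,0.004,-0.001,0.0935,0,0.002,0],
  [1,0.004,-0.001,0.0935,0,0.002,0],
  [1,0.004,-0.001,0.0935,0,0.002,0],
], force=25)

```text
t: 22.7
tool_pos: [0.597, -0.2595, 0.1082]
orientation: [2.9, 1.196, 0.004]
force: [-0.5, -0.4, 1.1]
opening: 0.0678
```

jog_arm([
  [1,0,0,0.001,0,0,0],
  [1,0,0,0.001,0,0,0],
  [1,0,0,0.001,0,0,0],
  [1,0,0,0.001,0,0,0],
  [1,0,0,0.001,0,0,0],
])

```text
t: 23.32
tool_pos: [0.5971, -0.2596, 0.1075]
orientation: [2.899, 1.196, 0.005]
force: [0.2, 0.8, 2.4]
opening: 0.0344
```

jog_arm([
  [1,0,0,0,0,0,0],
  [1,0,0,0,0,0,0],
])

```text
t: 23.58
tool_pos: [0.5972, -0.2597, 0.1076]
orientation: [2.899, 1.196, 0.005]
force: [-0.6, 0.1, 1.8]
opening: 0.0344
```

jog_arm([
  [1,0,0,-0.03,0,0,0],
  [1,0,0,-0.08,0,0,0],
  [1,0,0,-0.13,0,0,0],
  [1,0,0,-0.16,0,0,0],
  [1,0,0,-0.16,0,0,0],
])

```text
t: 24.2
tool_pos: [0.5977, -0.2597, 0.2709]
orientation: [2.895, 1.195, 0.011]
force: [-0.5, -0.3, -1.2]
opening: 0.0344
```

```bash
python3 -c "
from h import *
delta((.49,.15,.265),np.radians(20))"
```

```text
t 24.2 pos [ 0.5977 -0.2597  0.2709] tilt [ 0.0099 -0.0063 -0.9999] yaw_x 0.7826158077405954 op 0.03440012263232614 F [-0.5 -0.3 -1.2]
shift [ 0.2125 -0.3665  0.0023]
turn [ 0.0107 -0.005   0.4335]
```

jog_arm([
  [1,0.0,-0.05,0,0.01,-0.005,0.05],
  [1,0.03,-0.11,0,0.01,-0.005,0.15],
  [1,0.06,-0.16,0,0.01,-0.005,0.25],
  [1,0.095,-0.21,0,0.01,-0.005,0.35],
  [1,0.13,-0.26,0,0.01,-0.005,0.43],
])

```text
t: 24.82
tool_pos: [0.5049, 0.0181, 0.2657]
orientation: [-3.094, -0.546, 0.004]
force: [0.6, 0.9, -0.5]
opening: 0.0346
```

```bash
python3 -c "
from h import *
delta((.49,.19,.265),np.radians(20))"
```

```text
t 24.825 pos [0.5049 0.0181 0.2657] tilt [-2.7e-03 -2.0e-04 -1.0e+00] yaw_x 0.34927199065731296 op 0.0345611592720037 F [ 0.6  0.9 -0.5]
shift [ 0.0448 -0.1667  0.0007]
turn [-0.0007  0.0026  0.0002]
```

jog_arm([
  [1,0.015,-0.055,0,0,0,0],
  [1,0.03,-0.11,0,0,0,0],
  [1,0.045,-0.16,0,0,0,0],
  [1,0.09,-0.19,0,0,0,0],
  [1,0.135,-0.215,0,0,0,0],
])

```text
t: 25.45
tool_pos: [0.5577, 0.268, 0.263]
orientation: [3.093, 0.548, -0.009]
force: [-0.1, -0.1, -0.3]
opening: 0.0341
```

```bash
python3 -c "
from h import *
delta((.5868,.2981,.265),np.radians(20))"
```

```text
t 25.45 pos [0.5577 0.268  0.263 ] tilt [-0.0054 -0.0013 -1.    ] yaw_x 0.3505261967271251 op 0.034141981886173706 F [-0.1 -0.1 -0.3]
shift [ 0.0377 -0.0183 -0.0022]
turn [-0.0006  0.0055  0.0015]
```

jog_arm([
  [1,0.03,-0.014,0,0,0.005,0],
  [1,0.038,-0.018,0,0,0.005,0],
  [1,0.038,-0.018,0,0,0.005,0],
  [1,0.038,-0.018,0,0,0.005,0],
])

```text
t: 25.95
tool_pos: [0.5867, 0.297, 0.2626]
orientation: [-3.093, -0.547, 0.002]
force: [0.0, 0.2, -0.7]
opening: 0.034
```

```bash
python3 -c "
from h import *
delta((.5868,.2981,.162),np.radians(20))
snap('side','s12.png',(240,60,480,240),3.3)
snap('top','t12.png',(120,150,320,300),4)"
```

```text
t 25.95 pos [0.5867 0.297  0.2626] tilt [-0.0012 -0.     -1.    ] yaw_x 0.34984978370675557 op 0.034039616395118634 F [ 0.   0.2 -0.7]
shift [ 0.0006 -0.0009  0.1006]
turn [-0.0004  0.0012  0.0008]
```

View pics/s12.png

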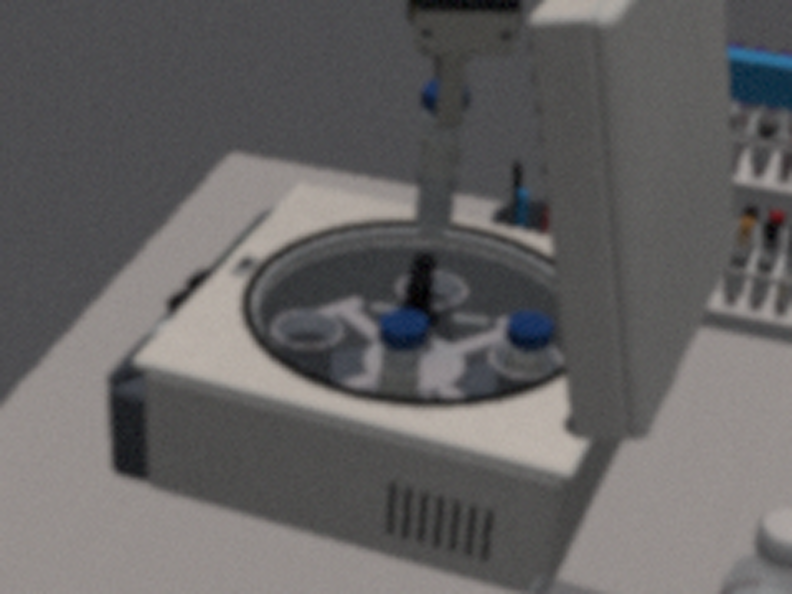

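View pics/t12.png

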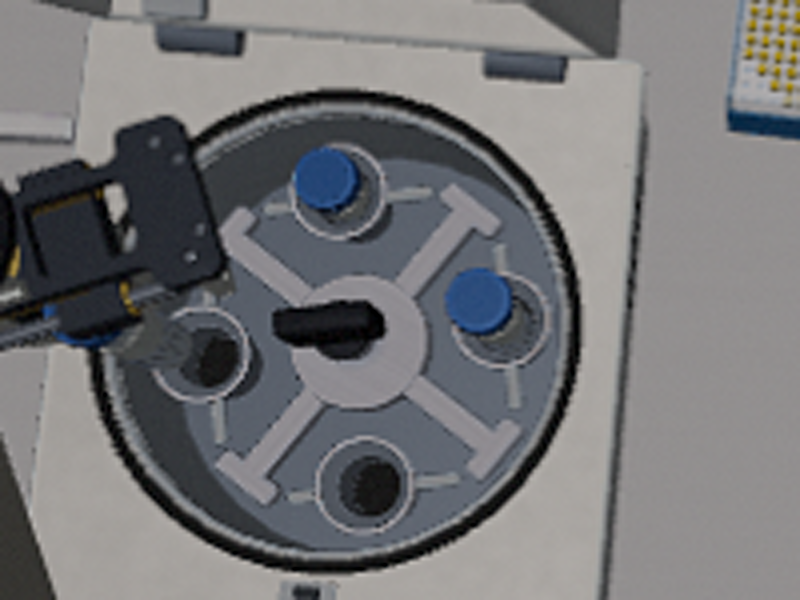

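The tube hangs over bucket a with the lip at (200,354). The top cap of the seated tall tube shifted slightly inside its bucket, which I'll check later. Lowering now.

jog_arm([
  [1,0.001,-0.001,0.03,0,0.001,0],
  [1,0.001,-0.001,0.06,0,0.001,0],
  [1,0.001,-0.001,0.085,0,0.001,0],
  [1,0.001,-0.001,0.095,0,0.001,0],
  [1,0.001,-0.001,0.098,0,0.001,0],
])

```text
t: 26.68
tool_pos: [0.5874, 0.2981, 0.1655]
orientation: [-3.093, -0.546, -0.001]
force: [0.0, 0.4, 0.5]
opening: 0.0343
```

jog_arm([
  [1,0,0,0.001,0,0,0],
  [1,0,0,0.003,0,0,0],
  [1,0,0,0.003,0,0,0],
])

```text
t: 27.05
tool_pos: [0.5876, 0.2982, 0.163]
orientation: [-3.093, -0.546, -0.002]
force: [-0.3, -0.8, -0.7]
opening: 0.0342
```

jog_arm([
  [1,0,0,0.001,0,0,0],
  [1,0,0,0.003,0,0,0],
  [1,0,0,0.004,0,0,0],
  [1,0,0,0.004,0,0,0],
])

```text
t: 27.55
tool_pos: [0.5879, 0.2983, 0.1595]
orientation: [-3.093, -0.546, -0.004]
force: [-0.3, 0.4, 2.8]
opening: 0.034
```

jog_arm([
  [1,0,0,0.001,0,0,0],
  [1,0,0,0.001,0,0,0],
])

```text
t: 27.8
tool_pos: [0.5884, 0.2985, 0.1595]
orientation: [-3.092, -0.546, -0.006]
force: [-0.7, 0.5, 5.4]
opening: 0.0342
```

jog_arm([
  [0.42,0,0,0,0,0,0],
  [0.42,0,0,0,0,0,0],
  [0.42,0,0,0,0,0,0],
  [0.42,0,0,0,0,0,0],
])

```text
t: 28.3
tool_pos: [0.5883, 0.2985, 0.1592]
orientation: [-3.093, -0.546, -0.005]
force: [-0.2, 0.6, -0.2]
opening: 0.054
```

jog_arm([
  [0.42,0,0,-0.03,0,0,0],
  [0.42,0,0,-0.08,0,0,0],
  [0.42,0,0,-0.1,0,0,0],
  [0.42,0,0,-0.1,0,0,0],
])

```text
t: 28.8
tool_pos: [0.5889, 0.2987, 0.2611]
orientation: [-3.092, -0.546, -0.011]
force: [-0.2, -0.0, -0.1]
opening: 0.0541
```

```bash
python3 -c "
from h import *
delta((.5,.1,.25),np.radians(20))
snap('side','s13.png',(240,60,480,240),3.3)
snap('top','t13.png',(120,150,320,300),4)"
```

```text
t 28.8 pos [0.5889 0.2987 0.2611] tilt [ 0.0065  0.0031 -1.    ] yaw_x 0.3493622952265988 op 0.05411067685181289 F [-0.2 -0.  -0.1]
shift [-0.1516  0.1563  0.0099]
turn [-0.0007 -0.0072  0.0003]
```

View pics/s13.png

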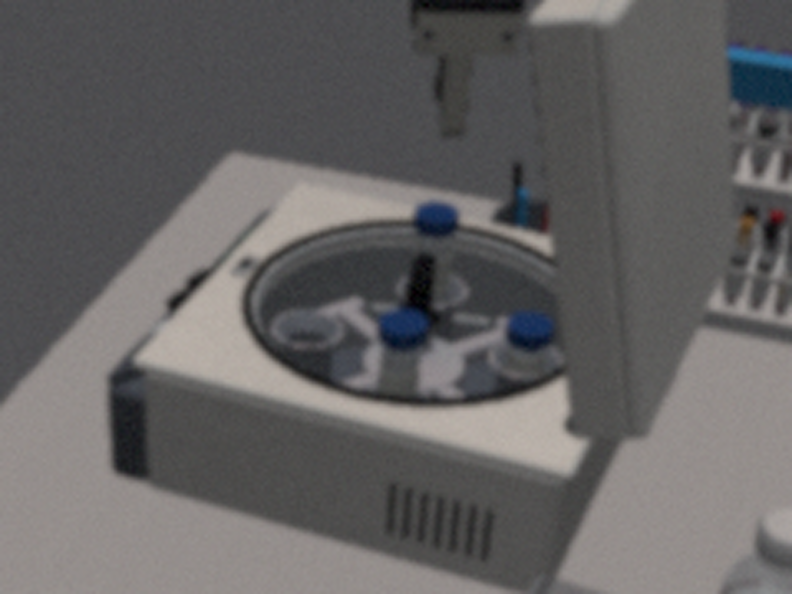

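View pics/t13.png

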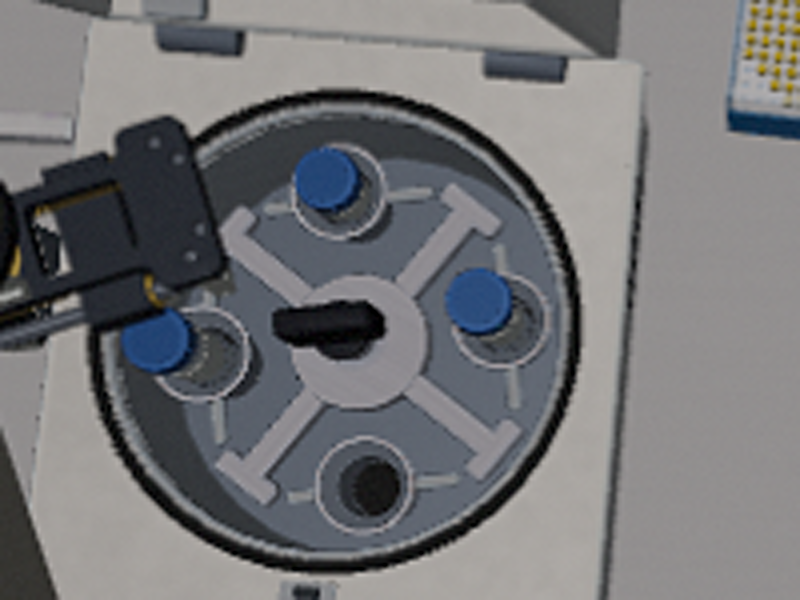

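Tall_2 is seated in bucket a. Now for the last short tube, going direct because the fingertips clear everything.

```bash
python3 -c "
from h import *
c=robot.read_camera('top')
for p,z in(((478,300),.168),((159,341),.168)): print(ray(c,crop(p,(120,150),4),z).round(4))
delta((.5658,-.3727,.25),np.radians(8))"
```

```text
[0.6101 0.1307 0.168 ]
[0.5839 0.2962 0.168 ]
t 28.95 pos [0.5871 0.2979 0.2565] tilt [-2.e-04  4.e-04 -1.e+00] yaw_x 0.3493591527154191 op 0.053720019291063174 F [0.5 0.1 0.3]
shift [-0.2495  0.6228  0.0063]
turn [-4.000e-04  1.000e-04  2.097e-01]
```

jog_arm([
  [0.42,-0.02,0.05,0,0,0,0],
  [0.42,-0.05,0.12,0,0,0,0],
  [0.42,-0.25,0.623,0,0,0,0.1],
  [0,-0.25,0.623,0,0,0,0.21],
  [0,-0.25,0.623,0,0,0,0.21],
])

```text
t: 29.58
tool_pos: [0.5749, -0.0075, 0.254]
orientation: [-3.133, -0.216, 0.006]
force: [1.1, -0.6, -0.6]
opening: 0.0692
```

```bash
python3 -c "
from h import *
delta((.5658,-.3727,.17),np.radians(8))"
```

```text
t 29.575 pos [ 0.5749 -0.0075  0.254 ] tilt [-3.6e-03  7.0e-04 -1.0e+00] yaw_x 0.13791565430473132 op 0.06915841318725353 F [ 1.1 -0.6 -0.6]
shift [-0.059   0.3606  0.0837]
turn [-0.0012  0.0035 -0.0017]
```

jog_arm([
  [0,-0.059,0.36,0,0,0.003,0],
  [0,-0.059,0.36,0,0,0.003,0],
  [0,-0.059,0.36,0,0,0.003,0],
  [0,-0.059,0.36,0,0,0.003,0],
  [0,-0.059,0.36,0,0,0.003,0],
])

```text
t: 30.2
tool_pos: [0.5663, -0.3196, 0.2515]
orientation: [-3.131, -0.216, 0.005]
force: [0.8, 0.5, 0.3]
opening: 0.0931
```

```bash
python3 -c "
from h import *
delta((.5658,-.3727,.15),np.radians(8))"
```

```text
t 30.2 pos [ 0.5663 -0.3196  0.2515] tilt [-0.0034  0.0032 -1.    ] yaw_x 0.13782759815365658 op 0.09314991673655121 F [0.8 0.5 0.3]
shift [-0.0075  0.0529  0.1013]
turn [-0.0036  0.0029 -0.0018]
```

jog_arm([
  [0,-0.0075,0.053,0.03,-0.003,0.003,0],
  [0,-0.0075,0.053,0.07,-0.003,0.003,0],
  [0,-0.0075,0.053,0.1,-0.003,0.003,0],
  [0,-0.0075,0.053,0.1,-0.003,0.003,0],
  [0,-0.0075,0.053,0.1,-0.003,0.003,0],
])

```text
t: 30.82
tool_pos: [0.5659, -0.3726, 0.1516]
orientation: [-3.133, -0.217, 0.0]
force: [0.7, 1.2, 0.1]
opening: 0.0933
```

```bash
python3 -c "
from h import *
delta((.5658,-.3727,.068),np.radians(8))
snap('side','s14.png',(150,120,390,400),2.1)"
```

```text
t 30.825 pos [ 0.5659 -0.3726  0.1516] tilt [-2.e-04  7.e-04 -1.e+00] yaw_x 0.13816530879201752 op 0.09331789632611778 F [0.7 1.2 0.1]
shift [-0.0001  0.0001  0.0836]
turn [-0.0008  0.0001 -0.0015]
```

View pics/s14.png

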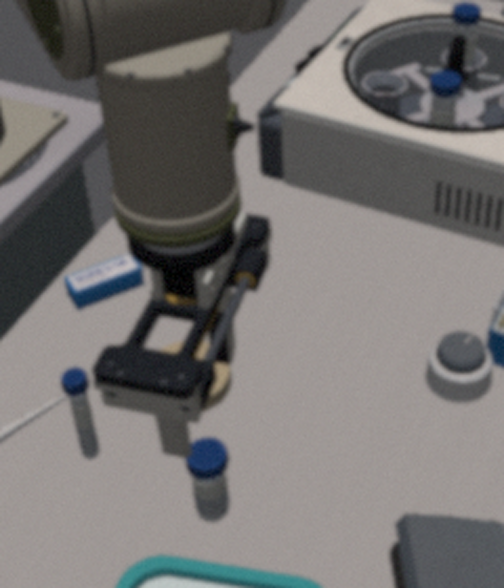

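The gripper is above the short tube (207,458), well clear of the slim tube. Descending.

jog_arm([
  [0,0,0,0.04,0,0,0],
  [0,0,0,0.075,0,0,0],
  [0.3,0,0,0.083,0,0,0],
  [1,0,0,0.083,0,0,0],
  [1,0,0,0.083,0,0,0],
])

```text
t: 31.5
tool_pos: [0.568, -0.374, 0.0726]
orientation: [3.131, 0.217, 0.007]
force: [0.4, 0.3, -1.0]
opening: 0.0675
```

jog_arm([
  [1,0,0,0,0,0,0],
  [1,0,0,0,0,0,0],
  [1,0,0,0,0,0,0],
  [1,0,0,0,0,0,0],
  [1,0,0,0,0,0,0],
])

```text
t: 32.12
tool_pos: [0.5682, -0.3741, 0.0728]
orientation: [3.131, 0.217, 0.007]
force: [0.0, -0.4, 2.2]
opening: 0.0341
```

jog_arm([
  [1,0,0,0,0,0,0],
  [1,0,0,0,0,0,0],
])

```text
t: 32.38
tool_pos: [0.5682, -0.3741, 0.0728]
orientation: [3.131, 0.217, 0.007]
force: [0.3, 1.0, 1.9]
opening: 0.034
```

jog_arm([
  [1,0,0,-0.03,0,0,0],
  [1,0,0,-0.08,0,0,0],
  [1,0,0,-0.13,0,0,0],
  [1,0,0,-0.16,0,0,0],
  [1,0,0,-0.16,0,0,0],
])

```text
t: 33.0
tool_pos: [0.5687, -0.3746, 0.2364]
orientation: [3.127, 0.217, 0.014]
force: [-0.2, -0.7, -0.9]
opening: 0.0343
```

```bash
python3 -c "
from h import *
delta((.5,.0,.232),np.radians(8))
delta((.5154,.2023,.232),np.radians(8))"
```

```text
t 33.0 pos [ 0.5687 -0.3746  0.2364] tilt [ 0.0094 -0.0067 -0.9999] yaw_x 0.13831265660266365 op 0.0342850905197739 F [-0.2 -0.7 -0.9]
shift [-0.0164 -0.3806  0.0013]
turn [ 0.008  -0.0084 -0.0013]
t 33.0 pos [ 0.5687 -0.3746  0.2364] tilt [ 0.0094 -0.0067 -0.9999] yaw_x 0.13831265660266365 op 0.0342850905197739 F [-0.2 -0.7 -0.9]
shift [ 0.0267 -0.5788  0.    ]
turn [ 0.008  -0.0084 -0.0013]
```

jog_arm([
  [1,-0.002,-0.05,0,0.004,-0.004,0],
  [1,-0.005,-0.11,0,0.008,-0.008,0],
  [1,-0.008,-0.17,0,0.008,-0.008,0],
  [1,-0.011,-0.23,0,0.008,-0.008,0],
  [1,-0.014,-0.29,0,0.008,-0.008,0],
])

```text
t: 33.62
tool_pos: [0.5132, -0.0873, 0.2314]
orientation: [-3.133, -0.217, 0.004]
force: [1.5, 0.2, -0.3]
opening: 0.0343
```

```bash
python3 -c "
from h import *
delta((.5154,.2023,.232),np.radians(8))"
```

```text
t 33.625 pos [ 0.5132 -0.0873  0.2314] tilt [-0.0027  0.0011 -1.    ] yaw_x 0.1380233780579862 op 0.03432499832604998 F [ 1.5  0.2 -0.3]
shift [ 0.042  -0.2866 -0.0003]
turn [-0.0015  0.0026 -0.0016]
```

jog_arm([
  [1,0.005,-0.055,0,0,0,0],
  [1,0.012,-0.115,0,0,0,0],
  [1,0.022,-0.175,0,0,0,0],
  [1,0.032,-0.23,0,0,0,0],
  [1,0.039,-0.27,0,0,0,0],
])

```text
t: 34.25
tool_pos: [0.5133, 0.1876, 0.2291]
orientation: [-3.133, -0.219, 0.009]
force: [0.6, -0.1, -0.6]
opening: 0.0341
```

```bash
python3 -c "
from h import *
delta((.5154,.2023,.232),np.radians(8))"
```

```text
t 34.25 pos [0.5133 0.1876 0.2291] tilt [-5.9e-03  4.0e-04 -1.0e+00] yaw_x 0.1394570562946477 op 0.0341247717240036 F [ 0.6 -0.1 -0.6]
shift [ 0.0041 -0.0143 -0.0029]
turn [-0.0012  0.0058 -0.0002]
```

jog_arm([
  [1,0.004,-0.014,0,0,0.006,0],
  [1,0.004,-0.014,0,0,0.006,0],
  [1,0.004,-0.014,0,0,0.006,0],
])

```text
t: 34.62
tool_pos: [0.5152, 0.2007, 0.2283]
orientation: [-3.134, -0.217, 0.002]
force: [-0.2, -0.3, -0.8]
opening: 0.0344
```

```bash
python3 -c "
from h import *
delta((.5154,.2023,.127),np.radians(8))
snap('side','s15.png',(240,60,480,240),3.3)"
```

```text
t 34.625 pos [0.5152 0.2007 0.2283] tilt [-1.1e-03  3.0e-04 -1.0e+00] yaw_x 0.13842385011043457 op 0.034446087538991664 F [-0.2 -0.3 -0.8]
shift [ 0.0005 -0.0016  0.1013]
turn [-0.0005  0.001  -0.0012]
```

View pics/s15.png

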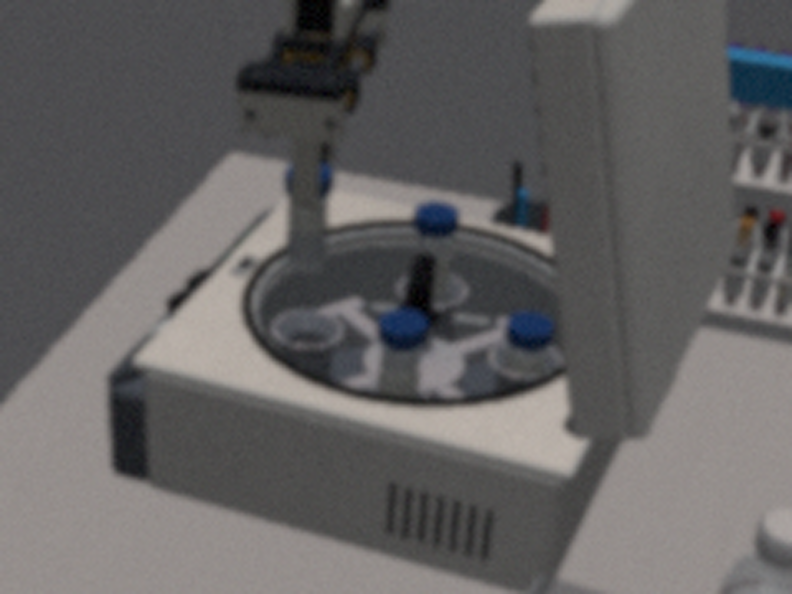

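The short tube is upright above bucket b, with the bucket at (307,330). Lowering.

jog_arm([
  [1,0.0005,-0.0015,0.03,0,0.001,0],
  [1,0.0005,-0.0015,0.06,0,0.001,0],
  [1,0.0005,-0.0015,0.085,0,0.001,0],
  [1,0.0005,-0.0015,0.096,0,0.001,0],
  [1,0.0005,-0.0015,0.099,0,0.001,0],
])

```text
t: 35.3
tool_pos: [0.5157, 0.2014, 0.1296]
orientation: [-3.134, -0.215, -0.0]
force: [-0.8, -0.3, -0.7]
opening: 0.0343
```

jog_arm([
  [1,0,0,0.001,0,0,0],
  [1,0,0,0.002,0,0,0],
  [1,0,0,0.003,0,0,0],
  [1,0,0,0.003,0,0,0],
])

```text
t: 35.8
tool_pos: [0.5158, 0.2015, 0.1268]
orientation: [-3.134, -0.215, -0.001]
force: [-0.4, -0.4, -1.1]
opening: 0.0339
```

jog_arm([
  [1,0,0,0.001,0,0,0],
  [1,0,0,0.002,0,0,0],
  [1,0,0,0.003,0,0,0],
  [1,0,0,0.003,0,0,0],
])

```text
t: 36.3
tool_pos: [0.5164, 0.2017, 0.1248]
orientation: [-3.133, -0.215, -0.003]
force: [-0.4, -0.3, 5.9]
opening: 0.0341
```

jog_arm([
  [1,0,0,0.001,0,0,0],
  [1,0,0,0.001,0,0,0],
])

```text
t: 36.55
tool_pos: [0.517, 0.2018, 0.1248]
orientation: [-3.133, -0.215, -0.005]
force: [-0.9, -0.5, 5.8]
opening: 0.0344
```

Seated at 5.9 N, at the expected height of 0.1248. I'll release and retreat.

jog_arm([
  [0.4,0,0,0,0,0,0],
  [0.4,0,0,0,0,0,0],
  [0.4,0,0,0,0,0,0],
  [0.4,0,0,0,0,0,0],
])

```text
t: 37.05
tool_pos: [0.5169, 0.2017, 0.1246]
orientation: [-3.133, -0.215, -0.005]
force: [-0.1, 0.0, -0.3]
opening: 0.056
```

jog_arm([
  [0.4,0,0,-0.03,0,0,0],
  [0.4,0,0,-0.08,0,0,0],
  [0.4,0,0,-0.13,0,0,0],
  [0.4,0,0,-0.14,0,0,0],
])

```text
t: 37.55
tool_pos: [0.5183, 0.2021, 0.2694]
orientation: [-3.132, -0.215, -0.016]
force: [0.2, 0.2, 0.5]
opening: 0.0559
```

jog_arm([
  [0.4,0,0.3,0,0,0,0],
  [0.4,0,0.3,0,0,0,0],
  [0.4,0,0.3,0,0,0,0],
  [0.4,0,0.3,0,0,0,0],
  [0.4,0,0.3,0,0,0,0],
])

```text
t: 38.17
tool_pos: [0.5588, -0.0974, 0.2676]
orientation: [-3.132, -0.213, -0.014]
force: [0.4, 0.8, 0.1]
opening: 0.0555
```

jog_arm([
  [0.4,0,0,0,0,0,0],
  [0.4,0,0,0,0,0,0],
  [0.4,0,0,0,0,0,0],
])

```text
t: 38.55
tool_pos: [0.5587, -0.096, 0.2672]
orientation: [-3.131, -0.216, -0.013]
force: [-0.3, 0.4, -0.1]
opening: 0.056
```

```bash
python3 -c "
from h import *
snap('side','s16.png',(240,60,480,240),3.3)
snap('top','t16.png',(120,150,320,300),4)
snap('top','t16f.png')"
```

```text
(no output)
```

View pics/s16.png

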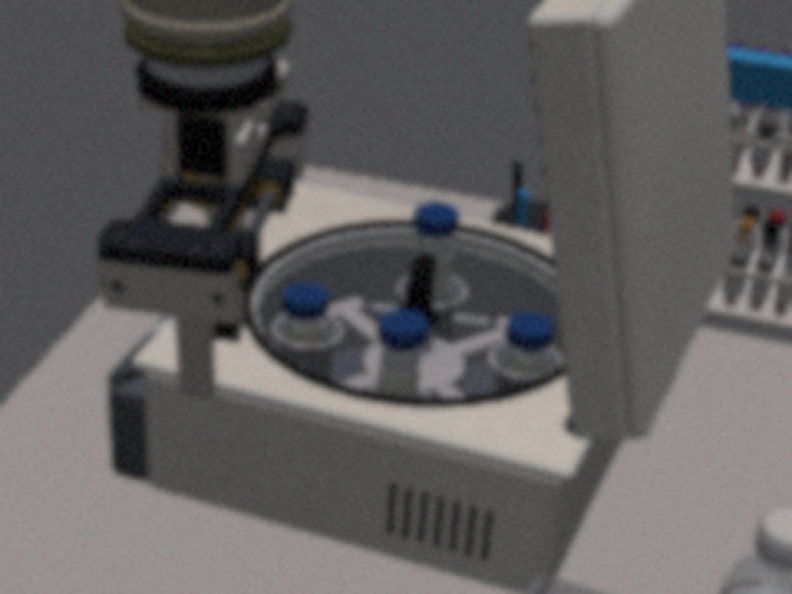

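View pics/t16.png

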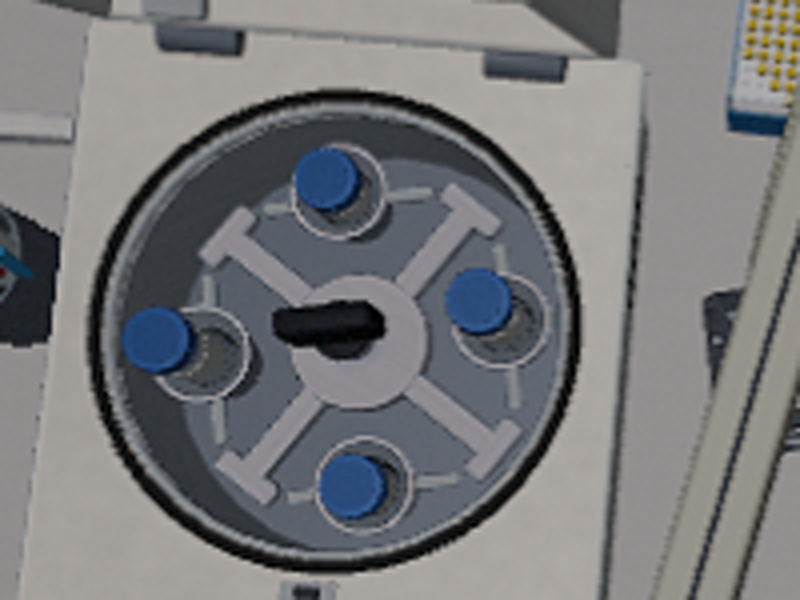

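View pics/t16f.png

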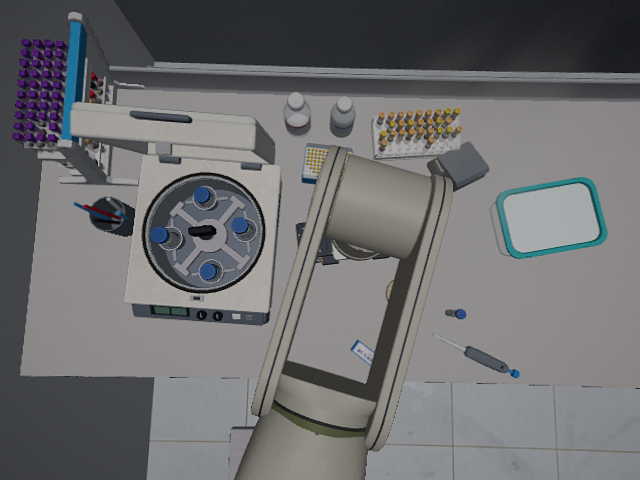

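All four caps are in: a (158,340), b (352,487), c (478,300), d (326,178). The slim tube is unmoved at (460,314). Next, a cross-camera consistency check.

```bash
python3 -c "
from h import *
c=robot.read_camera('top');s=robot.read_camera('side')
L=dict(a=(.5868,.2981),b=(.5154,.2023),d=(.683,.2259),c=(.6123,.1304))
for n,p,z in(('a',(158,340),.168),('b',(352,487),.13),('c',(478,300),.168),('d',(326,178),.13)):
  P=ray(c,crop(p,(120,150),4),z);q=(proj(s,P)-[240,60])*3.3;print(n,P.round(4),'err mm',((P[:2]-L[n])*1e3).round(1),'side crop expect',q.round(0))
st=robot.read_state();print(st['t'],st['force'])"
```

```text
a [0.5844 0.2967 0.168 ] err mm [-2.4 -1.4] side crop expect [435. 206.]
b [0.5117 0.201  0.13  ] err mm [-3.7 -1.3] side crop expect [305. 288.]
c [0.6101 0.1307 0.168 ] err mm [-2.2  0.3] side crop expect [403. 315.]
d [0.6828 0.2244 0.13  ] err mm [-0.2 -1.5] side crop expect [529. 317.]
38.8 [ 1.14439688 -0.28600373  0.19507906]
```

The two views agree: every cap is within 4 mm of its bucket axis at the seated height. Handing in.

```bash
python3 -c "
from h import *
print(robot.close_job())"
```

```text
the job is handed in; nothing more can be done
None
```

The centrifuge is loaded and balanced, and the job was handed in at about 39 s; it returned no verdict. The tall tubes are in buckets c and a, opposite each other, and the short ones are in d and b.

I loaded c and d first. Then I turned the rotor about 115° counter-clockwise by the knob and loaded a and b. Each tube was lowered until the floor pushed back on the gripper (about 3.5 to 7.5 N) and only then released.

Last checks:
- **Position:** from the top camera, each cap is within about 4 mm of its bucket axis at the seated height. The side camera agrees to within about 2 mm.
- **Rotor and slim tube:** the rotor had not moved in the pictures since I let go of the knob. The slim tube is still at its starting place.
- **Clearance:** the arm was well clear of everything, with no contact force.

One thing I could not explain: the tall tube in bucket c shifted 2–3 mm after I released the knob. Its cap is still about 2 mm from the bucket axis, and it stayed still in every later picture.

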